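# Close up the loaded drying oven

### The arm

A 7-joint arm with a two-finger parallel gripper is mounted at the origin on the work surface. World frame = base frame: x ahead of the robot, y to its left, z up, the work surface at z = 0. Lengths are in m, angles in rad, forces in N, time in s.
With the tool pointing down it reaches from about 0.4 to 0.75 m from the base axis. Payload 19.5 kg.
Tool frame: the origin (TCP) lies at the very end of the fingers, on their centre line; the grasp point (between the pads) lies 19 mm behind it (robot.grip_depth is the distance from the TCP to the grasp point, in m); z points along the fingers, x is the direction in which the jaws open and shut, and the axes are right-handed (so a half turn about z gives the same grasp; the last joint's range is limited). The gripper opens to 85 mm and grips with 20 to 120 N. Pads are 22 mm wide; open, the fingers measure 114 mm over their backs; the gripper's body (76 mm by 85 mm) begins 54 mm behind the grasp point. The pads swing forward as they close: fully open they stand 13 mm farther back than shut.
Start: joints at [-1.257, 0.707, -0.028, 1.485, 0.022, 0.951, -0.075], TCP at [0.2, 0.539, 0.201] pointing down, gripper open.
Joint ranges: [-2.71, 2.71], [-0.32, 2.16], [-1.57, 1.52], [0, 2.45], [-1.46, 4.6], [0, 2.02], [-2.83, 2.83]. Speed limits (rad/s): [1.89, 1.89, 2.57, 2.57, 3.01, 3.01, 3.01].

### API

Orientations are given as a unit quaternion [w, x, y, z].
In Python, from plant import robot, cams gives the robot as it stands.
- The arm moves only by the tool servo_tool, never from a script. Its argument "motion" is a list of rows, each an object of numbers: "dx", "dy", "dz": the shift along the tool's x, y, z in m; "rx", "ry", "rz": the turn, a rotation vector about the tool's x, y, z in degrees. In form: [{"dx": .., "dy": .., "dz": .., "rx": .., "ry": .., "rz": ..}, ...]. A call has exactly 10 rows; each row shifts and turns the pose as measured when the row begins, along the tool's axes as they then stand; what a row does not reach is not made up. A row lasts 1/12 s, in which the tool goes at most 41.7 mm and 7.16 degrees, less where a joint would pass 70% of its speed; a pose out of reach is approached as far as the arm can. A call with a gripper value outside its range is refused whole. "grip" is the closure, from 0 (fully open) to 1 (shut), set as the call begins (left out, the last holds). The fingers move at their own pace and stop on an object; "newtons" is the grip in N (left out, the last holds). Time passes only in rows, so rows that do not move let the fingers close, or fill a call up. It gives the time, the measured TCP pose, the force and the opening at its end, in the units of the state.
- robot.state(): the state, without advancing time (a new reading comes with each control period).
- cams.camera(name): name is "scene" or "top" or "wrist"; returns the picture (420x560x3 uint8, red, green, blue); there is no depth.
- cams.camera_model(name): a dict with "fx", "fy", "cx", "cy" (pixels), "extrinsics" (4x4, takes a point from camera to world coordinates). Camera axes: x right, y down, z forward; pixel columns grow to the right and rows downward; lengths in m; the calibration is good to about 2 mm. A picture is of the moment at which its call begins: read the wrist's pose just before it. camera_model takes no time and is no camera call; for the wrist camera it gives the pose at the moment of the call.
- robot.finish_job(): hands the job in, once; it reports no verdict.
The state is a dict: "clock": time; "joint_positions": joint angles; "joint_velocities": joint speeds; "effort": joint torques, N m; "eef_pos": TCP position; "ee_rot": TCP orientation; "force": force on the tool from outside, world axes, zero at the start; "ft_torque": the same for the moment, N m; "finger_gap": opening from 0.0 (shut) to 1.0 (fully open).
Only numpy, scipy, OpenCV 4.12 (cv2) and the standard library are available. Lean on these libraries where they do the work, as an engineer would, in place of code of your own. Each camera call takes 0.05 s, during which the arm holds its last target.

### The job

The bench drying oven is loaded and ready to run: with the fingertips, push the pulled-out tray gently by its front lip all the way in, then push the open door fully shut without slamming it. Do not touch the dishes standing on the tray, pick nothing up, and leave everything else on the bench where it stands.

Things in the scene. Friction and masses are not known exactly. Their poses are not given: they have to be found in the camera images.
- oven_front (a point): Fixed grey bench drying oven, 280 deep x 370 wide x 245 mm high; its place and heading vary. Point on the bench under the middle of its front face; x runs from front to back, y to the left (seen facing its front), z up. Chamber opening: y -165 to 60, z 45 to 223 mm; left of it an unused control panel. A lower tray with dishes is already in.
- tray (a joint): How far the upper tray is pulled out (m) towards the oven's -x: 0 = fully home at its stop, 0.15 = fully out. It slides level on runners with light friction (about 1.5 N) and stays where it is left.
- tray_lip (a point): Front face of the upper tray's steel lip, middle of its top edge, 142 mm above the bench; axes as the oven's. Lip 195 wide, 30 tall, 17 mm thick; tray plate 18 mm below its top, 230 mm deep. Home, the lip stands 12 mm ahead of the oven's front, which rises 103 mm above it: tilt the tool 30 to 45 degrees, fingers pointing down and into the oven, to keep the gripper's body off.
- door (a joint): Door angle (rad): 0 = shut on the oven's front; opens towards the oven's -x about a vertical hinge at the right-hand (-y) edge of the front. 1.57 = square to the front, 1.95 = the most. Light hinge friction (0.12 N m), no latch; it stays where it is left.
- door_hinge (a point): On the door's upright hinge axis, 242 mm above the bench (height of the door's top edge); fixed to the oven, axes as the oven's. Door: flat panel 258 wide from this axis, 30 thick, from 30 to 242 mm above the bench, grey frame round a clear window flush to 1 mm. Its outer face lies 30 mm from the axis (shut: towards the oven's -x) and is flat but for the handle.
- door_handle (a point): Middle of the door's upright steel bar handle, 100 mm long, 35 mm off the door's outer face, 238 mm from the hinge axis along the panel, 136 mm above the bench; moves with the door. Its x axis is the door's inward normal (shut: the oven's x), y points along the panel from hinge to free edge.
- dish_left: Loose round glass dish with dark filling and white plastic lid on the upper tray, the left one of two side by side (towards the oven's +y): 84 mm across (lid 88 mm), 47 mm high, about 0.2 kg. Origin in the middle of its underside.
- dish_right: The same kind of dish on the upper tray, the right one of the two (towards the oven's -y, the hinge side). Origin in the middle of its underside.
- dish_bench: Bystander: lidded glass dish on the bench in front of the oven's control panel, 104 mm across (lid 108 mm), 50 mm high. Origin in the middle of its underside.
- dish_low: Bystander: lower of two stacked lidded glass dishes on the bench to the robot's right, 124 mm across (lid 128 mm), 56 mm high. Origin in the middle of its underside.
- dish_high: Bystander: upper one of the two stacked dishes, same size. Origin in the middle of its underside.
- box_low: Bystander: lower of two stacked black sample boxes with pale lids, 190 x 55 x 34 mm, on the robot's right, near. Origin in the middle of its underside.
- box_high: Bystander: upper one of the two sample boxes, same size.
- mould: Bystander: open black plastic mould like a bowl, 156 mm across, 58 mm high, on the left. Origin in the middle of its underside.
- jar: Bystander: jar with white cap, 60 mm across, 85 mm high, near on the left. Origin in the middle of its underside.
- spatula: Bystander: spatula about 200 mm long lying flat on the bench in front of the robot. Origin in the middle of its underside.

How it is judged:
By the outcome, as a careful person would: the job done as asked, in the order asked, and still so for the second after the job is handed in, with the robot touching nothing.
It also fails if it takes over 64 s, if anything falls off the work surface, if the arm or the gripper's body presses on something with over 40 N, if the wrist force passes 120 N, or if a joint passes its speed limit or range.

## Working session

There is one attempt and no reset: what is moved stays moved. The work goes in short steps, Python scripts to look and compute and a tool call to move; the robot and the scene stay as the last step left them, time stands still between calls to the robot, and variables do not carry over. Pictures are saved under pics/ and viewed, and the job is handed in when it is done.

Besides the shell and the picture viewer there is one more tool, called after ">>>" as name(argument=value, ...) on one line, values as JSON. servo_tool: Moves the arm, as the interface text tells. Its arguments: {"type":"object","properties":{"motion":{"type":"array","items":{"type":"object","properties":{"dx":{"type":"number"},"dy":{"type":"number"},"dz":{"type":"number"},"rx":{"type":"number"},"ry":{"type":"number"},"rz":{"type":"number"}}}},"grip":{"type":"number"},"newtons":{"type":"number"}},"required":["motion"]}

```bash
mkdir -p pics; ls; python3 - <<'E'
from plant import robot, cams
import cv2,numpy as np
np.set_printoptions(precision=4,suppress=True)
for n in ("scene","top"):
    im=cams.camera(n); cv2.imwrite(f"pics/{n}0.png",im[:,:,::-1])
    m=cams.camera_model(n); print(n,m)
s=robot.state(); print(s)
E
```

```text
pics
scene {'fx': 390.5270370822635, 'fy': 390.5270370822635, 'cx': 277.4142104742838, 'cy': 217.73303019724972, 'extrinsics': array([[-0.7867,  0.5012, -0.3605,  0.9211],
       [ 0.6174,  0.6346, -0.4649,  0.449 ],
       [-0.0043, -0.5883, -0.8086,  1.058 ],
       [ 0.    ,  0.    ,  0.    ,  1.    ]])}
top {'fx': 418.6948191720315, 'fy': 418.6948191720315, 'cx': 280.70296117459645, 'cy': 216.78465779453083, 'extrinsics': array([[ 0.0321, -0.9771,  0.2105,  0.2879],
       [-0.9995, -0.0317,  0.0054, -0.037 ],
       [ 0.0014, -0.2106, -0.9776,  1.265 ],
       [ 0.    ,  0.    ,  0.    ,  1.    ]])}
{'clock': 0.1, 'joint_positions': array([-1.2567,  0.707 , -0.0276,  1.485 ,  0.022 ,  0.9509, -0.0755]), 'joint_velocities': array([-0.0014, -0.0002, -0.0025,  0.0003, -0.0001,  0.0009, -0.0011]), 'effort': array([  0.0015, -88.4282,   1.2363, -23.6454,   0.017 ,   0.0051,
        -0.    ]), 'eef_pos': array([0.2002, 0.5387, 0.2004]), 'ee_rot': array([ 0.0003,  0.8211,  0.5708, -0.0004]), 'force': array([-0.1165, -0.0713, -0.1892]), 'ft_torque': array([ 0.0391,  0.0061, -0.0056]), 'finger_gap': 0.9993236877704051}
```

View pics/scene0.png

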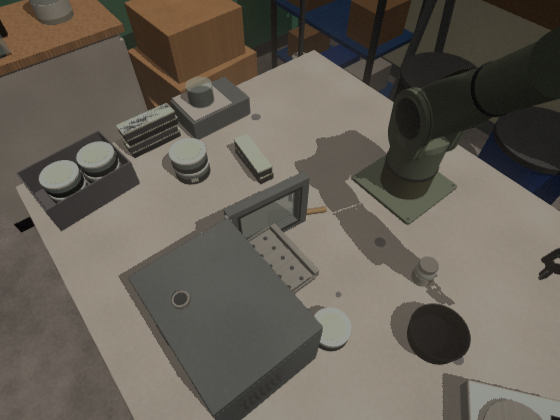

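View pics/top0.png

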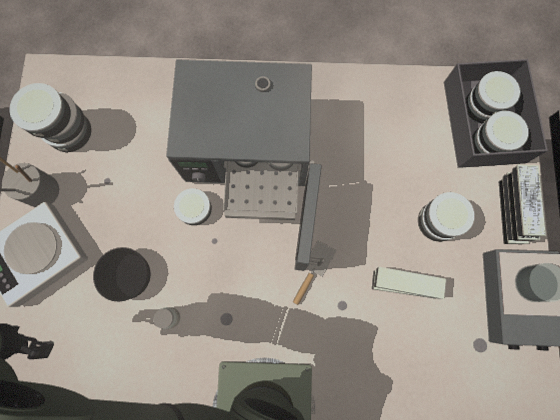

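The top view shows the oven front edge near row 155, the tray out at about (262,190) and the door open at about (310,215). I'll enlarge that area.

```bash
python3 - <<'E'
import cv2
im=cv2.imread("pics/top0.png")
c=im[50:280,160:340]; c=cv2.convertScaleAbs(c,alpha=1.5,beta=20)
cv2.imwrite("pics/top0c.png",cv2.resize(c[90:230,:],None,fx=4.2,fy=4.2,interpolation=cv2.INTER_CUBIC))
cv2.imwrite("pics/top0d.png",cv2.resize(c[0:140,:],None,fx=4.2,fy=4.2,interpolation=cv2.INTER_CUBIC))
im=cv2.imread("pics/scene0.png")
c=im[165:345,200:370]; c=cv2.convertScaleAbs(c,alpha=1.5,beta=20)
cv2.imwrite("pics/scene0c.png",cv2.resize(c,None,fx=3.3,fy=3.3,interpolation=cv2.INTER_CUBIC))
E
```

```text
(no output)
```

View pics/top0c.png

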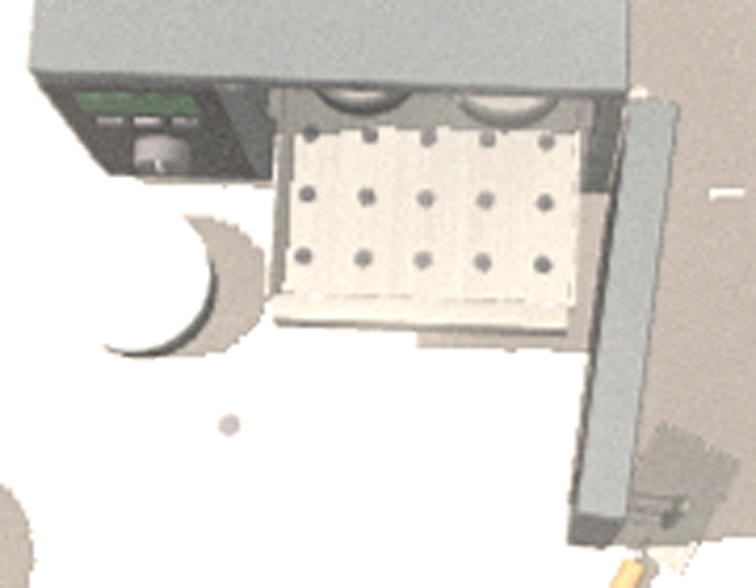

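View pics/top0d.png

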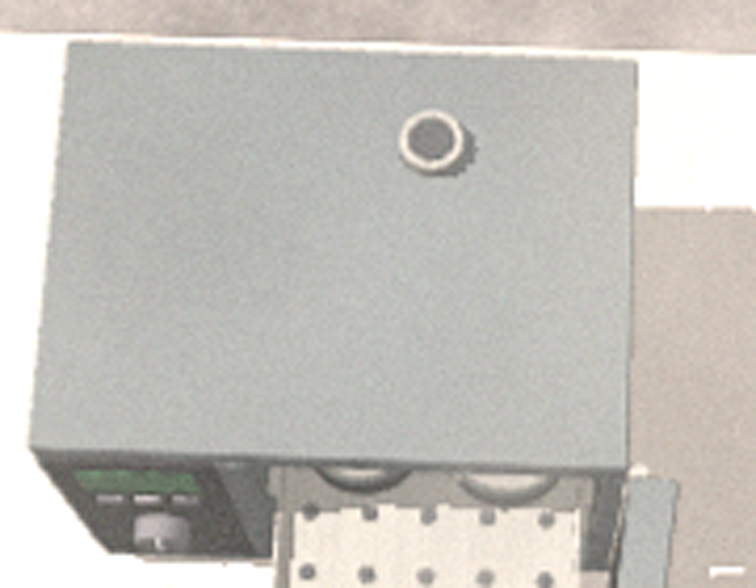

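View pics/scene0c.png

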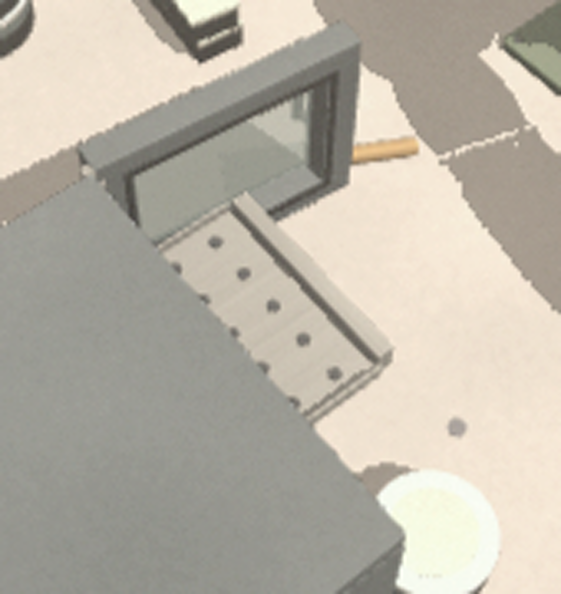

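```bash
cat > h.py <<'E'
import numpy as np,cv2
from plant import robot,cams
np.set_printoptions(precision=4,suppress=True)
def ray(n,u,v,z):
    m=cams.camera_model(n);E=m['extrinsics']
    d=E[:3,:3]@np.array([(u-m['cx'])/m['fx'],(v-m['cy'])/m['fy'],1]);o=E[:3,3]
    return o+d*(z-o[2])/d[2]
def proj(n,P):
    m=cams.camera_model(n);E=m['extrinsics']
    q=(np.atleast_2d(P)-E[:3,3])@E[:3,:3]
    return np.c_[m['fx']*q[:,0]/q[:,2]+m['cx'],m['fy']*q[:,1]/q[:,2]+m['cy']]
E
python3 - <<'E'
from h import *
c=lambda x,y,o: ((x+.5)/4.2-.5+160,(y+.5)/4.2-.5+o)
P={k:ray('top',*c(*v[:2],v[2]),v[3]) for k,v in dict(FL=(32,71,140,.245),FR=(628,92,140,.245),BL=(68,40,50,.245),BR=(636,62,50,.245),
 lipL=(275,321,140,.142),lipR=(568,332,140,.142),dHi=(637,100,140,.242),dHo=(678,102,140,.242),dFi=(579,515,140,.242),dFo=(626,518,140,.242)).items()}
for k,v in P.items(): print(k,v)
d=lambda a,b:np.linalg.norm(P[a]-P[b]);print(d('FL','FR'),d('FL','BL'),d('FR','BR'),d('lipL','lipR'),d('dHi','dFi'),d('dFi','dFo'))
# fit oven
from scipy.optimize import least_squares
loc={'FL':(0,.185),'FR':(0,-.185),'BL':(.28,.185),'BR':(.28,-.185)}
def T(p,q): 
    C,S=np.cos(p[2]),np.sin(p[2]); return np.array([p[0]+C*q[0]-S*q[1],p[1]+S*q[0]+C*q[1]])
f=lambda p:np.concatenate([T(p,q)-P[k][:2] for k,q in loc.items()])
r=least_squares(f,[.6,0,0]);p=r.x;print('oven',p,np.degrees(p[2]),r.fun)
R=np.array([[np.cos(p[2]),-np.sin(p[2])],[np.sin(p[2]),np.cos(p[2])]])
for k in P: print(k,(P[k][:2]-p[:2])@R)
E
```

```text
FL [0.6565 0.2652 0.245 ]
FR [ 0.6549 -0.0997  0.245 ]
BL [0.9353 0.2668 0.245 ]
BR [ 0.9316 -0.0999  0.245 ]
lipL [0.5269 0.1217 0.142 ]
lipR [ 0.5257 -0.0698  0.142 ]
dHi [ 0.651  -0.1055  0.242 ]
dHo [ 0.6505 -0.1306  0.242 ]
dFi [ 0.396 -0.076  0.242]
dFo [ 0.3952 -0.1033  0.242 ]
0.3648780663732659 0.27877961680899854 0.27674481364870485 0.19153211193216912 0.25662136876988545 0.027364243438138706
oven [ 0.6546  0.0836 -0.0037] -0.21252084470982674 [-0.0013  0.0034 -0.001  -0.0017 -0.      0.0008  0.0023 -0.0025]
FL [0.0013 0.1816]
FR [ 0.001  -0.1833]
BL [0.28   0.1842]
BR [ 0.2777 -0.1825]
lipL [-0.1278  0.0376]
lipR [-0.1283 -0.1539]
dHi [-0.0029 -0.1891]
dHo [-0.0033 -0.2142]
dFi [-0.2579 -0.1606]
dFo [-0.2587 -0.1879]
```

```bash
cat >> h.py <<'E'
from scipy.spatial.transform import Rotation as Ro
def cur():
    s=robot.state();q=s['ee_rot'];return s,np.array(s['eef_pos']),Ro.from_quat([q[1],q[2],q[3],q[0]])
def tool(tilt,az=0):
    "tool x = horizontal (left of az), z down tilted towards heading az"
    t=np.radians(tilt);y=np.array([np.cos(t),0,np.sin(t)]);z=np.array([np.sin(t),0,-np.cos(t)]);x=np.cross(y,z)
    return Ro.from_euler('z',az,degrees=True)*Ro.from_matrix(np.c_[x,y,z])
def plan(tp,tR,n=10,vmax=.0417,wmax=7.16):
    s,p,R=cur();print('t',s['clock'],'p',p,'q',np.array(s['joint_positions']),'F',s['force'])
    print('axes',R.as_matrix().round(2).tolist())
    rv=(R.inv()*tR).as_rotvec(degrees=True);d=np.array(tp)-p
    print('dist',np.linalg.norm(d),'rot',rv,'rows needed',max(np.linalg.norm(d)/vmax,np.linalg.norm(rv)/wmax))
    for i in range(n):
        Ri=R*Ro.from_rotvec(rv*i/n,degrees=True)
        a=Ri.inv().apply(d/n)
        print('dx %.3f dy %.3f dz %.3f'%tuple(a),'rx %.1f ry %.1f rz %.1f'%tuple(rv/n))
E
python3 - <<'E'
from h import *
print(tool(40).as_matrix())
plan([.42,.03,.30],tool(40),20)
E
```

```text
[[ 0.      0.766   0.6428]
 [ 1.      0.      0.    ]
 [ 0.      0.6428 -0.766 ]]
t 0.1 p [0.2002 0.5387 0.2004] q [-1.2567  0.707  -0.0276  1.485   0.022   0.9509 -0.0755] F [-0.1165 -0.0713 -0.1892]
axes [[0.35, 0.94, -0.0], [0.94, -0.35, -0.0], [-0.0, 0.0, -1.0]]
dist 0.5630583213113212 rot [-39.5771   7.1685 -19.5277] rows needed 13.502597633365015
dx -0.020 dy 0.019 dz -0.005 rx -2.0 ry 0.4 rz -1.0
dx -0.020 dy 0.019 dz -0.004 rx -2.0 ry 0.4 rz -1.0
dx -0.021 dy 0.019 dz -0.004 rx -2.0 ry 0.4 rz -1.0
dx -0.021 dy 0.019 dz -0.003 rx -2.0 ry 0.4 rz -1.0
dx -0.021 dy 0.018 dz -0.003 rx -2.0 ry 0.4 rz -1.0
dx -0.021 dy 0.018 dz -0.002 rx -2.0 ry 0.4 rz -1.0
dx -0.022 dy 0.018 dz -0.002 rx -2.0 ry 0.4 rz -1.0
dx -0.022 dy 0.017 dz -0.001 rx -2.0 ry 0.4 rz -1.0
dx -0.022 dy 0.017 dz -0.001 rx -2.0 ry 0.4 rz -1.0
dx -0.023 dy 0.017 dz -0.001 rx -2.0 ry 0.4 rz -1.0
dx -0.023 dy 0.016 dz -0.000 rx -2.0 ry 0.4 rz -1.0
dx -0.023 dy 0.016 dz 0.000 rx -2.0 ry 0.4 rz -1.0
dx -0.023 dy 0.016 dz 0.001 rx -2.0 ry 0.4 rz -1.0
dx -0.024 dy 0.015 dz 0.001 rx -2.0 ry 0.4 rz -1.0
dx -0.024 dy 0.015 dz 0.001 rx -2.0 ry 0.4 rz -1.0
dx -0.024 dy 0.014 dz 0.002 rx -2.0 ry 0.4 rz -1.0
dx -0.025 dy 0.014 dz 0.002 rx -2.0 ry 0.4 rz -1.0
dx -0.025 dy 0.013 dz 0.002 rx -2.0 ry 0.4 rz -1.0
dx -0.025 dy 0.013 dz 0.003 rx -2.0 ry 0.4 rz -1.0
dx -0.025 dy 0.012 dz 0.003 rx -2.0 ry 0.4 rz -1.0
```

>>> servo_tool(motion=[{"dx": -0.015, "dy": 0.017, "dz": -0.01}, {"dx": -0.02, "dy": 0.019, "dz": -0.01, "rx": -2, "rz": -1}, {"dx": -0.02, "dy": 0.019, "dz": -0.01, "rx": -2, "rz": -1}, {"dx": -0.021, "dy": 0.019, "dz": -0.01, "rx": -2, "rz": -1}, {"dx": -0.021, "dy": 0.019, "dz": -0.01, "rx": -2, "rz": -1}, {"dx": -0.021, "dy": 0.018, "dz": -0.01, "rx": -2, "rz": -1}, {"dx": -0.021, "dy": 0.018, "dz": -0.005, "rx": -2, "rz": -1}, {"dx": -0.022, "dy": 0.018, "dz": -0.005, "rx": -2, "rz": -1}, {"dx": -0.022, "dy": 0.017, "dz": -0.003, "rx": -2, "rz": -1}, {"dx": -0.022, "dy": 0.017, "dz": -0.003, "rx": -2, "rz": -1}], grip=1)

```text
validation failed for argument at $.mo...
```

```bash
python3 - <<'E'
from h import *
plan([.42,.03,.30],tool(40),10)
E
```

```text
t 0.1 p [0.2002 0.5387 0.2004] q [-1.2567  0.707  -0.0276  1.485   0.022   0.9509 -0.0755] F [-0.1165 -0.0713 -0.1892]
axes [[0.35, 0.94, -0.0], [0.94, -0.35, -0.0], [-0.0, 0.0, -1.0]]
dist 0.5630583213113212 rot [-39.5771   7.1685 -19.5277] rows needed 13.502597633365015
dx -0.040 dy 0.038 dz -0.010 rx -4.0 ry 0.7 rz -2.0
dx -0.041 dy 0.038 dz -0.008 rx -4.0 ry 0.7 rz -2.0
dx -0.042 dy 0.037 dz -0.006 rx -4.0 ry 0.7 rz -2.0
dx -0.044 dy 0.035 dz -0.004 rx -4.0 ry 0.7 rz -2.0
dx -0.045 dy 0.034 dz -0.002 rx -4.0 ry 0.7 rz -2.0
dx -0.046 dy 0.033 dz -0.000 rx -4.0 ry 0.7 rz -2.0
dx -0.047 dy 0.031 dz 0.001 rx -4.0 ry 0.7 rz -2.0
dx -0.048 dy 0.029 dz 0.003 rx -4.0 ry 0.7 rz -2.0
dx -0.049 dy 0.027 dz 0.004 rx -4.0 ry 0.7 rz -2.0
dx -0.050 dy 0.025 dz 0.005 rx -4.0 ry 0.7 rz -2.0
```

>>> servo_tool(motion=[{"dx": -0.015, "dy": 0.017, "dz": -0.01, "rx": 0, "ry": 0, "rz": 0}, {"dx": -0.02, "dy": 0.019, "dz": -0.01, "rx": -2, "ry": 0, "rz": -1}, {"dx": -0.02, "dy": 0.019, "dz": -0.01, "rx": -2, "ry": 0, "rz": -1}, {"dx": -0.021, "dy": 0.019, "dz": -0.01, "rx": -2, "ry": 0, "rz": -1}, {"dx": -0.021, "dy": 0.019, "dz": -0.01, "rx": -2, "ry": 0, "rz": -1}, {"dx": -0.021, "dy": 0.018, "dz": -0.01, "rx": -2, "ry": 0, "rz": -1}, {"dx": -0.021, "dy": 0.018, "dz": -0.005, "rx": -2, "ry": 0, "rz": -1}, {"dx": -0.022, "dy": 0.018, "dz": -0.005, "rx": -2, "ry": 0, "rz": -1}, {"dx": -0.022, "dy": 0.017, "dz": -0.003, "rx": -2, "ry": 0, "rz": -1}, {"dx": -0.022, "dy": 0.017, "dz": -0.003, "rx": -2, "ry": 0, "rz": -1}], grip=1, newtons=40)

```text
clock: 0.93
eef_pos: [0.3086, 0.2839, 0.3006]
ee_rot: [0.134, 0.76, 0.63, 0.089]
force: [1.9, 0.8, 0.0]
finger_gap: 0.001
```

```bash
python3 - <<'E'
from h import *
plan([.42,.03,.30],tool(40),10)
E
```

```text
t 0.9333 p [0.3086 0.2839 0.3006] q [-1.1649  0.3029  0.1221  1.9783  0.3832  0.8259  0.0786] F [1.9289 0.8003 0.0066]
axes [[0.19, 0.93, 0.3], [0.98, -0.17, -0.09], [-0.03, 0.32, -0.95]]
dist 0.2772587198479266 rot [-21.7075   7.144   -8.6766] rows needed 6.648890164218863
dx -0.023 dy 0.015 dz 0.006 rx -2.2 ry 0.7 rz -0.9
dx -0.023 dy 0.014 dz 0.006 rx -2.2 ry 0.7 rz -0.9
dx -0.023 dy 0.014 dz 0.006 rx -2.2 ry 0.7 rz -0.9
dx -0.024 dy 0.013 dz 0.006 rx -2.2 ry 0.7 rz -0.9
dx -0.024 dy 0.012 dz 0.007 rx -2.2 ry 0.7 rz -0.9
dx -0.024 dy 0.012 dz 0.007 rx -2.2 ry 0.7 rz -0.9
dx -0.024 dy 0.011 dz 0.007 rx -2.2 ry 0.7 rz -0.9
dx -0.025 dy 0.010 dz 0.007 rx -2.2 ry 0.7 rz -0.9
dx -0.025 dy 0.010 dz 0.007 rx -2.2 ry 0.7 rz -0.9
dx -0.025 dy 0.009 dz 0.007 rx -2.2 ry 0.7 rz -0.9
```

Tracking is good and there was no lag.

>>> servo_tool(motion=[{"dx": -0.023, "dy": 0.015, "dz": 0.006, "rx": -2.2, "ry": 0.7, "rz": -0.9}, {"dx": -0.023, "dy": 0.014, "dz": 0.006, "rx": -2.2, "ry": 0.7, "rz": -0.9}, {"dx": -0.023, "dy": 0.014, "dz": 0.006, "rx": -2.2, "ry": 0.7, "rz": -0.9}, {"dx": -0.024, "dy": 0.013, "dz": 0.006, "rx": -2.2, "ry": 0.7, "rz": -0.9}, {"dx": -0.024, "dy": 0.012, "dz": 0.007, "rx": -2.2, "ry": 0.7, "rz": -0.9}, {"dx": -0.024, "dy": 0.012, "dz": 0.007, "rx": -2.2, "ry": 0.7, "rz": -0.9}, {"dx": -0.024, "dy": 0.011, "dz": 0.007, "rx": -2.2, "ry": 0.7, "rz": -0.9}, {"dx": -0.025, "dy": 0.01, "dz": 0.007, "rx": -2.2, "ry": 0.7, "rz": -0.9}, {"dx": -0.025, "dy": 0.01, "dz": 0.007, "rx": -2.2, "ry": 0.7, "rz": -0.9}, {"dx": -0.025, "dy": 0.009, "dz": 0.007, "rx": -2.2, "ry": 0.7, "rz": -0.9}])

```text
clock: 1.77
eef_pos: [0.3956, 0.0923, 0.3031]
ee_rot: [0.216, 0.69, 0.661, 0.2]
force: [0.1, -0.0, -0.0]
finger_gap: -0.001
```

```bash
python3 - <<'E'
from h import *
plan([.48,.032,.122],tool(40),10)
for n in ("wrist","scene","top"):
    cv2.imwrite(f"pics/{n}1.png",cams.camera(n)[:,:,::-1])
E
```

```text
t 1.7667 p [0.3956 0.0923 0.3031] q [-0.7065  0.1405  0.1201  2.4406  1.377   0.3386 -0.3448] F [ 0.1251 -0.0343 -0.0061]
axes [[0.05, 0.83, 0.56], [1.0, -0.03, -0.03], [-0.01, 0.56, -0.83]]
dist 0.2087092894820486 rot [-5.7967  2.0692 -1.7317] rows needed 5.005018932423227
dx -0.005 dy -0.003 dz 0.020 rx -0.6 ry 0.2 rz -0.2
dx -0.006 dy -0.003 dz 0.020 rx -0.6 ry 0.2 rz -0.2
dx -0.006 dy -0.003 dz 0.020 rx -0.6 ry 0.2 rz -0.2
dx -0.006 dy -0.004 dz 0.020 rx -0.6 ry 0.2 rz -0.2
dx -0.006 dy -0.004 dz 0.020 rx -0.6 ry 0.2 rz -0.2
dx -0.006 dy -0.004 dz 0.020 rx -0.6 ry 0.2 rz -0.2
dx -0.006 dy -0.004 dz 0.020 rx -0.6 ry 0.2 rz -0.2
dx -0.006 dy -0.005 dz 0.020 rx -0.6 ry 0.2 rz -0.2
dx -0.006 dy -0.005 dz 0.019 rx -0.6 ry 0.2 rz -0.2
dx -0.006 dy -0.005 dz 0.019 rx -0.6 ry 0.2 rz -0.2
```

View pics/wrist1.png

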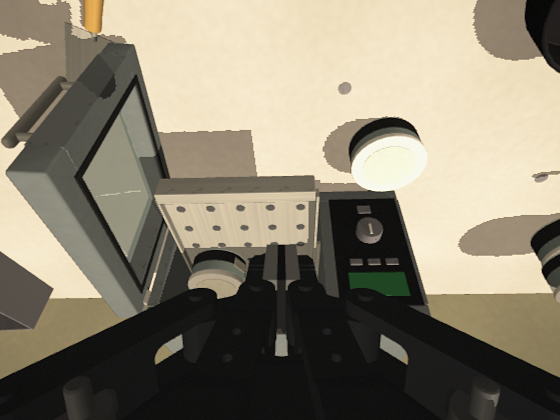

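View pics/scene1.png

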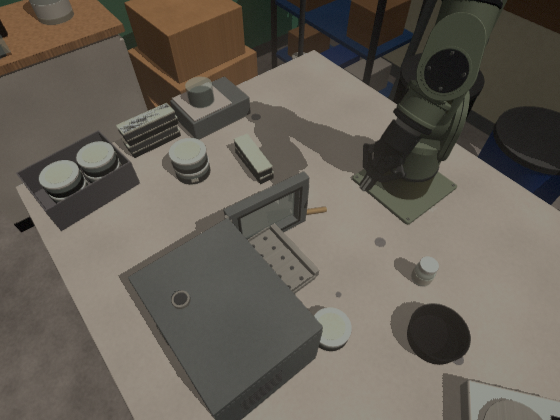

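The wrist view shows the lip's top edge from (157,182) to (315,178), with the door handle on the far left. Joint 4 is near its limit here, so I'm moving outward.

>>> servo_tool(motion=[{"dx": -0.004, "dy": 0.004, "dz": 0.012, "rx": 0, "ry": 0, "rz": 0}, {"dx": -0.006, "dy": 0.002, "dz": 0.016, "rx": -0.6, "ry": 0.2, "rz": -0.2}, {"dx": -0.006, "dy": 0.0, "dz": 0.018, "rx": -0.6, "ry": 0.2, "rz": -0.2}, {"dx": -0.006, "dy": -0.002, "dz": 0.018, "rx": -0.6, "ry": 0.2, "rz": -0.2}, {"dx": -0.006, "dy": -0.004, "dz": 0.018, "rx": -0.6, "ry": 0.2, "rz": -0.2}, {"dx": -0.006, "dy": -0.004, "dz": 0.018, "rx": -0.6, "ry": 0.2, "rz": -0.2}, {"dx": -0.006, "dy": -0.004, "dz": 0.018, "rx": -0.6, "ry": 0.2, "rz": -0.2}, {"dx": -0.006, "dy": -0.005, "dz": 0.018, "rx": -0.6, "ry": 0.2, "rz": -0.2}, {"dx": -0.006, "dy": -0.005, "dz": 0.015, "rx": -0.6, "ry": 0.2, "rz": -0.2}, {"dx": 0, "dy": 0, "dz": 0, "rx": 0, "ry": 0, "rz": 0}])

```text
clock: 2.75
eef_pos: [0.4327, 0.0744, 0.247]
ee_rot: [0.229, 0.677, 0.679, 0.168]
force: [-0.8, 0.7, 0.1]
finger_gap: 0.002
```

```bash
python3 - <<'E'
from h import *
plan([.49,.032,.122],tool(40),5)
for n in ("wrist","scene","top"):
    cv2.imwrite(f"pics/{n}2.png",cams.camera(n)[:,:,::-1])
    print(proj(n,[[.5265,.122,.142],[.5265,-.07,.142]]))
E
```

```text
t 2.75 p [0.4327 0.0744 0.247 ] q [ 0.1345  0.4434 -1.0067  2.4499  1.5858  0.8113 -0.5791] F [-0.7653  0.6626  0.1423]
axes [[0.02, 0.84, 0.54], [1.0, 0.03, -0.08], [-0.08, 0.54, -0.84]]
dist 0.14393037583565357 rot [-7.3201  4.623   1.8569] rows needed 3.451567765843011
dx -0.006 dy -0.004 dz 0.028 rx -1.5 ry 0.9 rz 0.4
dx -0.007 dy -0.005 dz 0.028 rx -1.5 ry 0.9 rz 0.4
dx -0.007 dy -0.005 dz 0.027 rx -1.5 ry 0.9 rz 0.4
dx -0.008 dy -0.006 dz 0.027 rx -1.5 ry 0.9 rz 0.4
dx -0.008 dy -0.007 dz 0.027 rx -1.5 ry 0.9 rz 0.4
[[341.3717 212.6621]
 [149.6796 203.52  ]]
[[319.8365 268.1277]
 [275.2947 221.8032]]
[[224.9884 216.1801]
 [294.9373 218.3966]]
```

View pics/wrist2.png

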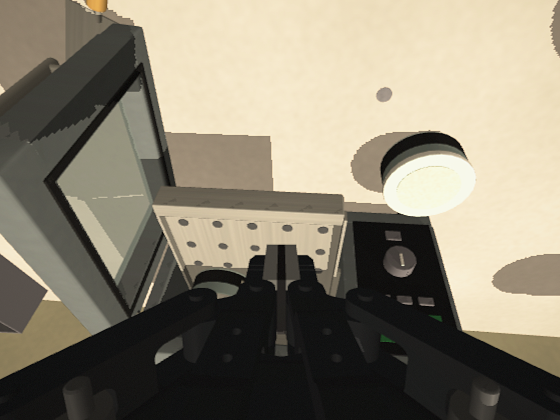

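View pics/scene2.png

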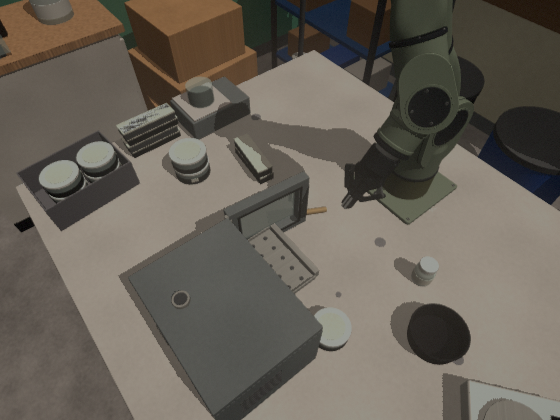

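View pics/top2.png

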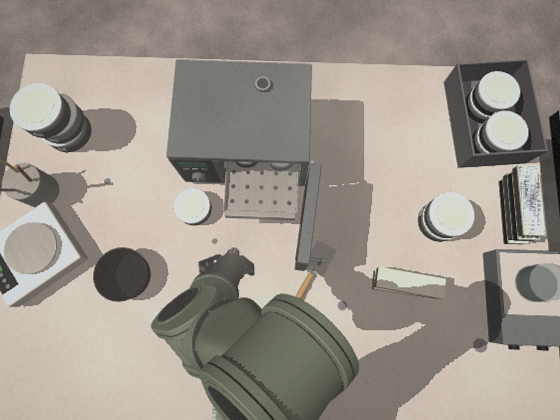

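```bash
python3 - <<'E'
from h import *
plan([.48,.05,.245],tool(32),8)
E
```

```text
t 2.9 p [0.4328 0.0735 0.2483] q [ 0.1273  0.4358 -0.991   2.4502  1.5879  0.8026 -0.5796] F [ 0.2375 -0.0316  0.1256]
axes [[0.02, 0.84, 0.54], [1.0, 0.03, -0.08], [-0.09, 0.54, -0.84]]
dist 0.05287898190244461 rot [0.8216 4.87   1.4641] rows needed 1.2680811007780481
dx -0.003 dy 0.005 dz 0.004 rx 0.1 ry 0.6 rz 0.2
dx -0.003 dy 0.005 dz 0.004 rx 0.1 ry 0.6 rz 0.2
dx -0.003 dy 0.005 dz 0.004 rx 0.1 ry 0.6 rz 0.2
dx -0.003 dy 0.005 dz 0.004 rx 0.1 ry 0.6 rz 0.2
dx -0.003 dy 0.005 dz 0.004 rx 0.1 ry 0.6 rz 0.2
dx -0.003 dy 0.005 dz 0.004 rx 0.1 ry 0.6 rz 0.2
dx -0.003 dy 0.005 dz 0.004 rx 0.1 ry 0.6 rz 0.2
dx -0.003 dy 0.005 dz 0.004 rx 0.1 ry 0.6 rz 0.2
```

>>> servo_tool(motion=[{"dx": 0, "dy": 0.008, "dz": 0.004, "rx": 0, "ry": 0, "rz": 0}, {"dx": 0, "dy": 0.008, "dz": 0.005, "rx": 0, "ry": 0, "rz": 0}, {"dx": 0, "dy": 0.008, "dz": 0.005, "rx": 0, "ry": 0, "rz": 0}, {"dx": -0.003, "dy": 0.006, "dz": 0.004, "rx": 0, "ry": 0.6, "rz": 0.2}, {"dx": -0.003, "dy": 0.006, "dz": 0.004, "rx": 0, "ry": 0.6, "rz": 0.2}, {"dx": -0.003, "dy": 0.005, "dz": 0.004, "rx": 0, "ry": 0.6, "rz": 0.2}, {"dx": -0.003, "dy": 0.005, "dz": 0.004, "rx": 0, "ry": 0.6, "rz": 0.2}, {"dx": -0.003, "dy": 0.0, "dz": 0, "rx": 0, "ry": 0.6, "rz": 0.2}, {"dx": -0.003, "dy": 0, "dz": 0, "rx": 0, "ry": 0.6, "rz": 0.2}, {"dx": -0.003, "dy": 0, "dz": 0, "rx": 0, "ry": 0.6, "rz": 0.2}])

```text
clock: 3.73
eef_pos: [0.489, 0.0534, 0.2532]
ee_rot: [0.208, 0.674, 0.681, 0.196]
force: [0.2, 0.4, 0.1]
finger_gap: 0.003
```

```bash
python3 - <<'E'
from h import *
plan([.495,.04,.122],tool(33),5)
E
```

```text
t 3.7333 p [0.489  0.0534 0.2532] q [ 0.3277  0.4739 -0.975   2.3282  1.6559  0.6584 -0.3811] F [0.1669 0.4498 0.1153]
axes [[-0.0, 0.84, 0.55], [1.0, 0.01, -0.01], [-0.02, 0.55, -0.84]]
dist 0.13204998068414456 rot [0.2125 0.7961 0.8343] rows needed 3.166666203456704
dx -0.002 dy -0.013 dz 0.023 rx 0.0 ry 0.2 rz 0.2
dx -0.002 dy -0.013 dz 0.023 rx 0.0 ry 0.2 rz 0.2
dx -0.002 dy -0.013 dz 0.023 rx 0.0 ry 0.2 rz 0.2
dx -0.002 dy -0.013 dz 0.023 rx 0.0 ry 0.2 rz 0.2
dx -0.003 dy -0.013 dz 0.023 rx 0.0 ry 0.2 rz 0.2
```

>>> servo_tool(motion=[{"dx": -0.001, "dy": -0.004, "dz": 0.008, "rx": 0, "ry": 0.1, "rz": 0.1}, {"dx": -0.002, "dy": -0.008, "dz": 0.014, "rx": 0, "ry": 0.1, "rz": 0.1}, {"dx": -0.002, "dy": -0.008, "dz": 0.014, "rx": 0, "ry": 0.1, "rz": 0.1}, {"dx": -0.002, "dy": -0.008, "dz": 0.014, "rx": 0, "ry": 0.1, "rz": 0.1}, {"dx": -0.002, "dy": -0.008, "dz": 0.014, "rx": 0, "ry": 0.1, "rz": 0.1}, {"dx": -0.002, "dy": -0.008, "dz": 0.014, "rx": 0, "ry": 0.1, "rz": 0.1}, {"dx": -0.002, "dy": -0.008, "dz": 0.013, "rx": 0, "ry": 0.1, "rz": 0.1}, {"dx": -0.001, "dy": -0.007, "dz": 0.011, "rx": 0, "ry": 0.1, "rz": 0.1}, {"dx": 0, "dy": -0.005, "dz": 0.008, "rx": 0, "ry": 0, "rz": 0}, {"dx": 0, "dy": 0, "dz": 0, "rx": 0, "ry": 0, "rz": 0}])

```text
clock: 4.57
eef_pos: [0.5124, 0.0361, 0.1302]
ee_rot: [0.197, 0.682, 0.675, 0.202]
force: [-1.0, -0.0, -0.2]
finger_gap: 0.001
```

```bash
python3 - <<'E'
from h import *
plan([.515,.04,.120],tool(33),5)
for n in ("wrist","top","scene"):
    cv2.imwrite(f"pics/{n}3.png",cams.camera(n)[:,:,::-1])
E
```

```text
t 4.5667 p [0.5124 0.0361 0.1302] q [ 0.4315  1.0549 -1.4103  2.4519  1.8877  1.3344 -0.5613] F [-1.0205 -0.0371 -0.1784]
axes [[0.01, 0.84, 0.54], [1.0, -0.01, 0.0], [0.01, 0.54, -0.84]]
dist 0.011171360158574608 rot [-0.1939 -0.2225 -0.7065] rows needed 0.2678983251456741
dx 0.001 dy -0.001 dz 0.002 rx -0.0 ry -0.0 rz -0.1
dx 0.001 dy -0.001 dz 0.002 rx -0.0 ry -0.0 rz -0.1
dx 0.001 dy -0.001 dz 0.002 rx -0.0 ry -0.0 rz -0.1
dx 0.001 dy -0.001 dz 0.002 rx -0.0 ry -0.0 rz -0.1
dx 0.001 dy -0.001 dz 0.002 rx -0.0 ry -0.0 rz -0.1
```

View pics/wrist3.png

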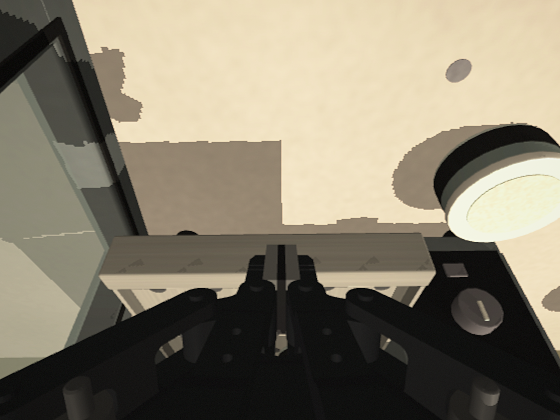

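View pics/scene3.png

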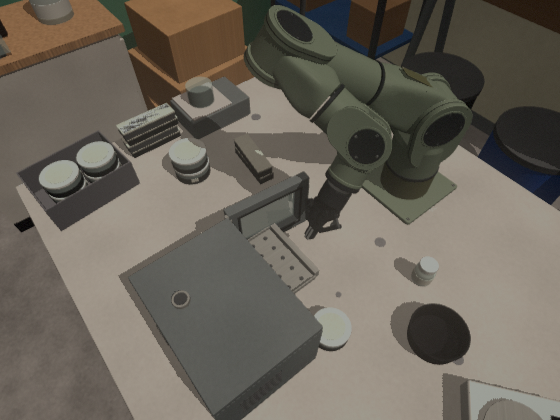

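View pics/top3.png

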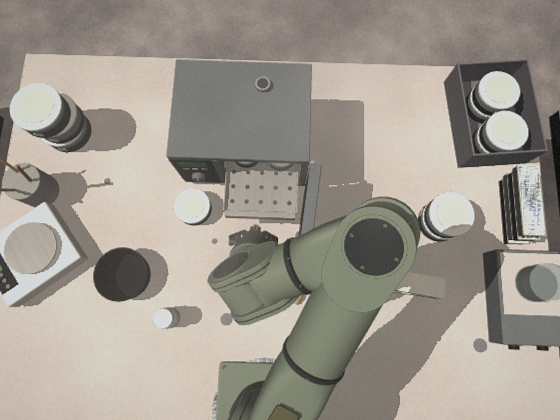

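The elbow has swung right and joints 3 and 4 are close to their ranges. Pushing forward relieves both. The closed fingertips are about 5 to 10 mm short of the lip, so I'm starting the push slowly.

>>> servo_tool(motion=[{"dx": 0, "dy": 0.002, "dz": 0.003, "rx": 0, "ry": 0, "rz": 0}, {"dx": 0, "dy": 0.002, "dz": 0.004, "rx": 0, "ry": 0, "rz": 0}, {"dx": 0, "dy": 0.002, "dz": 0.004, "rx": 0, "ry": 0, "rz": 0}, {"dx": 0, "dy": 0.002, "dz": 0.003, "rx": 0, "ry": 0, "rz": 0}, {"dx": 0, "dy": 0.0025, "dz": 0.0016, "rx": 0, "ry": 0, "rz": 0}, {"dx": 0, "dy": 0.0025, "dz": 0.0016, "rx": 0, "ry": 0, "rz": 0}, {"dx": 0, "dy": 0.0025, "dz": 0.0016, "rx": 0, "ry": 0, "rz": 0}, {"dx": 0, "dy": 0.003, "dz": 0.0019, "rx": 0, "ry": 0, "rz": 0}, {"dx": 0, "dy": 0.003, "dz": 0.0019, "rx": 0, "ry": 0, "rz": 0}, {"dx": 0, "dy": 0.003, "dz": 0.0019, "rx": 0, "ry": 0, "rz": 0}])

```text
clock: 5.55
eef_pos: [0.5504, 0.0359, 0.1263]
ee_rot: [0.2, 0.68, 0.675, 0.204]
force: [0.3, 0.6, 0.3]
finger_gap: 0.001
```

```bash
python3 - <<'E'
from h import *
plan([.62,.04,.122],tool(35),1)
E
```

```text
t 5.55 p [0.5504 0.0359 0.1263] q [ 0.4572  1.0808 -1.3815  2.333   1.9096  1.2881 -0.4275] F [0.3329 0.5571 0.2876]
axes [[0.01, 0.84, 0.55], [1.0, -0.01, 0.0], [0.01, 0.55, -0.84]]
dist 0.06989387990643445 rot [-1.8219 -0.1592 -0.5025] rows needed 1.676112227972049
dx 0.005 dy 0.056 dz 0.042 rx -1.8 ry -0.2 rz -0.5
```

```bash
python3 - <<'E'
from h import *
for n in ("wrist","scene"):
    cv2.imwrite(f"pics/{n}4.png",cams.camera(n)[:,:,::-1])
im=cv2.imread("pics/scene4.png")[130:310,200:400]
cv2.imwrite("pics/scene4c.png",cv2.resize(cv2.convertScaleAbs(im,alpha=1.5,beta=15),None,fx=3.5,fy=3.3,interpolation=cv2.INTER_CUBIC))
print(cur()[0]['force'])
E
```

```text
[-0.8355  0.3967 -0.6971]
```

View pics/wrist4.png

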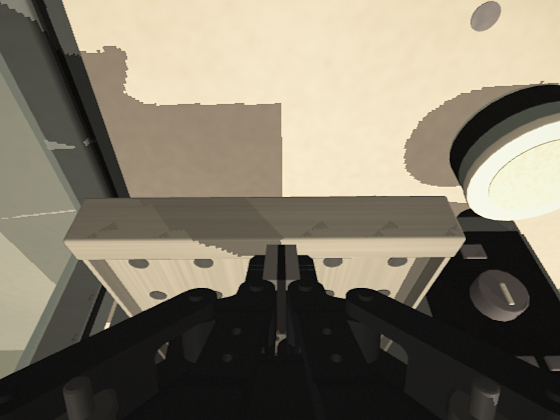

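View pics/scene4c.png

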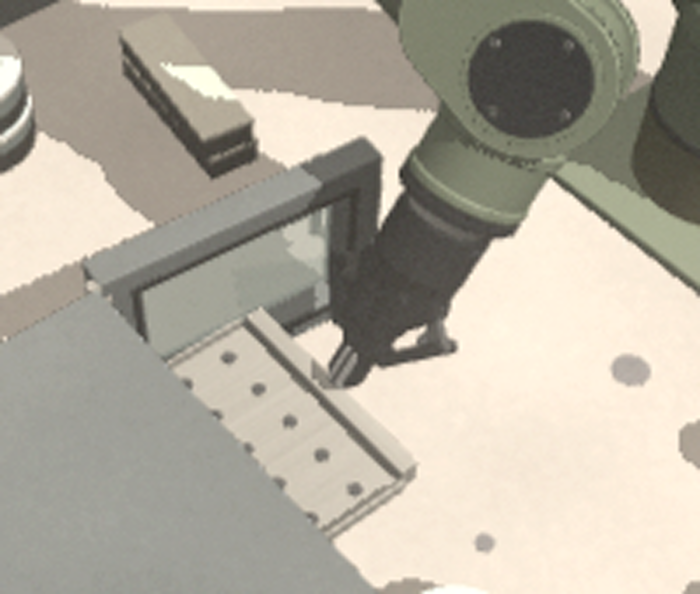

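```bash
python3 - <<'E'
from h import *
s,p,R=cur();print(p)
print('tcp px',proj('wrist',p), proj('scene',p))
for x in (.526,.54,.56): print(x,proj('wrist',[[x,.122,.142],[x,-.07,.142],[x,.122,.112],[x,-.07,.112]]).round(0).tolist())
for px in [(65,240),(463,236)]: print(ray('wrist',*px,.142))
for px in [(85,198),(447,197)]: print(ray('wrist',*px,.112))
E
```

```text
[0.5504 0.0358 0.1263]
tcp px [[280.2166 239.4465]] [[292.0552 253.9321]]
0.526 [[463.0, 234.0], [55.0, 238.0], [442.0, 189.0], [80.0, 192.0]]
0.54 [[452.0, 251.0], [70.0, 255.0], [433.0, 206.0], [92.0, 210.0]]
0.56 [[438.0, 272.0], [87.0, 275.0], [422.0, 228.0], [106.0, 231.0]]
[ 0.5275 -0.0662  0.142 ]
[0.5275 0.1225 0.142 ]
[ 0.5304 -0.0696  0.112 ]
[0.5324 0.127  0.112 ]
```

```bash
python3 - <<'E'
from h import *
cv2.imwrite("pics/top4.png",cams.camera("top")[:,:,::-1])
a=cv2.imread("pics/scene4.png")[215:275,265:325]
b=cv2.imread("pics/wrist4.png")[180:300,200:360]
c=cv2.imread("pics/top4.png")[180:260,200:300]
f=lambda a,w,h:cv2.resize(cv2.convertScaleAbs(a,alpha=1.8,beta=20),(w,h),interpolation=cv2.INTER_CUBIC)
cv2.imwrite("pics/z4.png",np.hstack([f(a,400,400),f(b,400,400)]))
cv2.imwrite("pics/z4t.png",f(c,750,600))
E
```

```text
(no output)
```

View pics/z4.png

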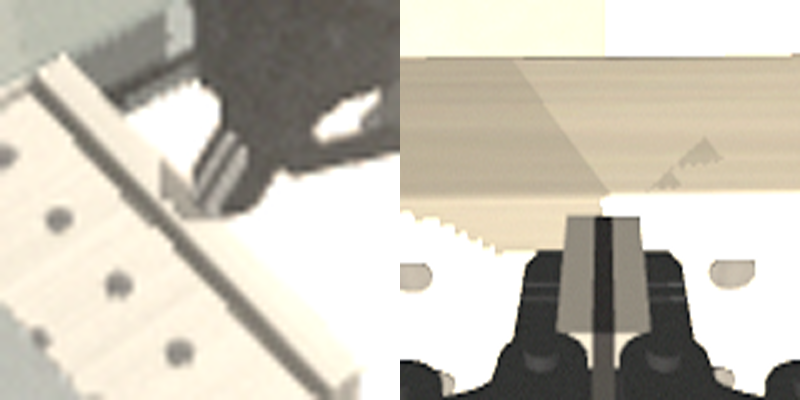

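View pics/z4t.png

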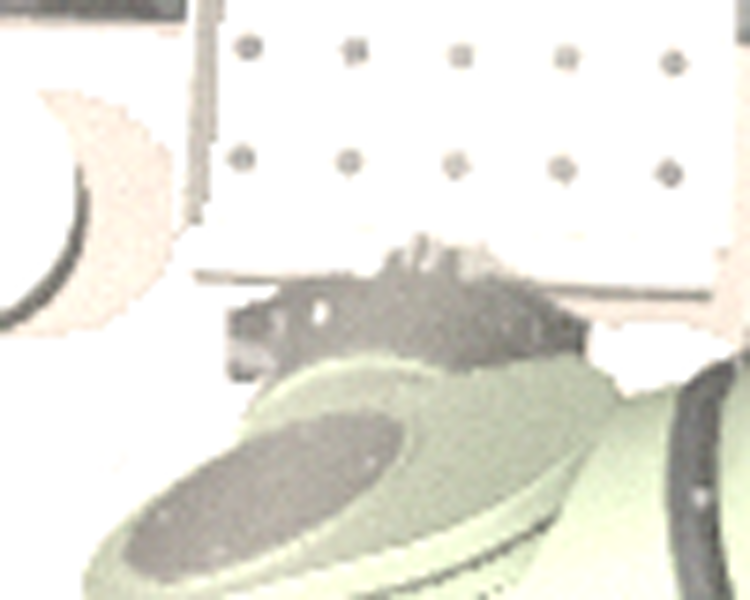

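```bash
python3 - <<'E'
from h import *
s,p,R=cur();print(s['finger_gap'],p); z=R.as_matrix()[:,2];y=R.as_matrix()[:,1];x=R.as_matrix()[:,0]
print(cams.camera_model('wrist')['fx'])
E=cams.camera_model('wrist')['extrinsics'];print('cam in tool',R.inv().apply(E[:3,3]-p), R.as_matrix().T@E[:3,:3])
for d in (0,.01,.02):
  for e in (-.011,0,.011):
    q=p-d*z+e*y
    print(d,e,q,*[proj(n,q).round(0).tolist()[0] for n in('wrist','scene','top')], 'w22px',(proj('wrist',q+.011*x)-proj('wrist',q-.011*x))[0,0].round(1))
E
```

```text
-3.764699873469599e-05 [0.5501 0.0358 0.1263]
331.3911255773464
cam in tool [ 0.0004 -0.066  -0.1734] [[ 1.     -0.0002  0.0002]
 [ 0.0002  0.9654  0.2606]
 [-0.0002 -0.2606  0.9654]]
0 -0.011 [0.5408 0.0359 0.1203] [280.0, 221.0] [295.0, 253.0] [257.0, 214.0] w22px 40.1
0 0 [0.5501 0.0358 0.1263] [280.0, 239.0] [292.0, 254.0] [257.0, 210.0] w22px 39.5
0 0.011 [0.5593 0.0357 0.1323] [280.0, 258.0] [290.0, 255.0] [257.0, 206.0] w22px 38.9
0.01 -0.011 [0.5354 0.0359 0.1286] [280.0, 226.0] [296.0, 251.0] [257.0, 215.0] w22px 42.4
0.01 0 [0.5446 0.0358 0.1347] [280.0, 246.0] [294.0, 251.0] [257.0, 211.0] w22px 41.7
0.01 0.011 [0.5538 0.0357 0.1407] [280.0, 265.0] [291.0, 252.0] [257.0, 208.0] w22px 41.0
0.02 -0.011 [0.5299 0.0358 0.137 ] [280.0, 233.0] [298.0, 248.0] [257.0, 216.0] w22px 44.9
0.02 0 [0.5391 0.0357 0.143 ] [280.0, 254.0] [295.0, 249.0] [257.0, 213.0] w22px 44.1
0.02 0.011 [0.5483 0.0356 0.1491] [280.0, 274.0] [293.0, 249.0] [257.0, 209.0] w22px 43.4
```

The images show the fingers just above the lip and the tray not moved. The scene, top and wrist views all put the physical tip of the closed fingers about 28 to 30 mm behind the reported TCP. I'll lift slightly, back off, and come down again with that offset, using less tilt to ease joint 4.

>>> servo_tool(motion=[{"dx": 0, "dy": 0.002, "dz": -0.005, "rx": 0, "ry": 0, "rz": 0}, {"dx": 0, "dy": 0.001, "dz": -0.006, "rx": 0.5, "ry": 0, "rz": 0}, {"dx": 0, "dy": -0.004, "dz": -0.005, "rx": 1, "ry": 0, "rz": 0}, {"dx": 0, "dy": -0.005, "dz": -0.003, "rx": 1, "ry": 0, "rz": 0}, {"dx": 0, "dy": -0.005, "dz": -0.002, "rx": 1, "ry": 0, "rz": 0}, {"dx": 0, "dy": -0.005, "dz": -0.002, "rx": 1, "ry": 0, "rz": 0}, {"dx": 0, "dy": -0.005, "dz": -0.002, "rx": 1, "ry": 0, "rz": 0}, {"dx": 0, "dy": -0.004, "dz": -0.001, "rx": 0.5, "ry": 0, "rz": 0}, {"dx": 0, "dy": -0.002, "dz": 0, "rx": 0, "ry": 0, "rz": 0}, {"dx": 0, "dy": 0, "dz": 0, "rx": 0, "ry": 0, "rz": 0}])

```text
clock: 6.53
eef_pos: [0.5093, 0.0367, 0.1385]
ee_rot: [0.163, 0.689, 0.686, 0.167]
force: [-0.9, 1.4, -0.1]
finger_gap: -0.002
```

```bash
python3 - <<'E'
from h import *
plan([.513,.036,.103],tool(27),6)
E
```

```text
t 6.5333 p [0.5093 0.0367 0.1385] q [ 0.4789  1.0043 -1.4222  2.3315  1.7235  1.2096 -0.3661] F [-0.8575  1.407  -0.1384]
axes [[0.0, 0.89, 0.45], [1.0, -0.01, 0.0], [0.01, 0.45, -0.89]]
dist 0.035707798048289774 rot [-0.0299 -0.2813 -0.3632] rows needed 0.8563021114697787
dx -0.000 dy -0.002 dz 0.006 rx -0.0 ry -0.0 rz -0.1
dx -0.000 dy -0.002 dz 0.006 rx -0.0 ry -0.0 rz -0.1
dx -0.000 dy -0.002 dz 0.006 rx -0.0 ry -0.0 rz -0.1
dx -0.000 dy -0.002 dz 0.006 rx -0.0 ry -0.0 rz -0.1
dx -0.000 dy -0.002 dz 0.006 rx -0.0 ry -0.0 rz -0.1
dx -0.000 dy -0.002 dz 0.006 rx -0.0 ry -0.0 rz -0.1
```

>>> servo_tool(motion=[{"dx": 0, "dy": -0.002, "dz": 0.005, "rx": 0, "ry": 0, "rz": 0}, {"dx": 0, "dy": -0.003, "dz": 0.006, "rx": 0, "ry": 0, "rz": 0}, {"dx": 0, "dy": -0.003, "dz": 0.006, "rx": 0, "ry": 0, "rz": 0}, {"dx": 0, "dy": -0.003, "dz": 0.006, "rx": 0, "ry": 0, "rz": 0}, {"dx": 0, "dy": -0.002, "dz": 0.005, "rx": 0, "ry": 0, "rz": 0}, {"dx": 0, "dy": -0.001, "dz": 0.003, "rx": 0, "ry": 0, "rz": 0}, {"dx": 0, "dy": 0, "dz": 0, "rx": 0, "ry": 0, "rz": 0}, {"dx": 0, "dy": 0, "dz": 0, "rx": 0, "ry": 0, "rz": 0}, {"dx": 0, "dy": 0, "dz": 0, "rx": 0, "ry": 0, "rz": 0}, {"dx": 0, "dy": 0, "dz": 0, "rx": 0, "ry": 0, "rz": 0}])

```text
clock: 7.37
eef_pos: [0.5109, 0.0374, 0.0997]
ee_rot: [0.162, 0.689, 0.686, 0.167]
force: [-0.1, -0.8, 0.1]
finger_gap: -0.003
```

```bash
cat >> h.py <<'E'
def shot(k,boxes):
    "boxes: {cam:(r0,r1,c0,c1)}"
    out=[]
    for n,(a,b,c,d) in boxes.items():
        im=cams.camera(n)[:,:,::-1];cv2.imwrite(f"pics/{n}{k}.png",im)
        cr=cv2.convertScaleAbs(np.ascontiguousarray(im[a:b,c:d]),alpha=1.3,beta=15)
        out.append(cv2.resize(cr,(400,int(400*(b-a)/(d-c))),interpolation=cv2.INTER_CUBIC))
    h=max(o.shape[0] for o in out)
    cv2.imwrite(f"pics/z{k}.png",np.hstack([cv2.copyMakeBorder(o,0,h-o.shape[0],0,0,cv2.BORDER_CONSTANT) for o in out]))
E
python3 - <<'E'
from h import *
s,p,R=cur();print(p,s['force'],np.array(s['joint_positions']),s['clock'])
shot('5',{'scene':(205,285,255,335),'wrist':(150,310,180,380)})
E
```

```text
[0.5109 0.0374 0.0997] [-0.0911 -0.7847  0.1362] [ 0.4438  1.0969 -1.3751  2.3655  1.8298  1.2632 -0.4398] 7.3667
```

View pics/z5.png

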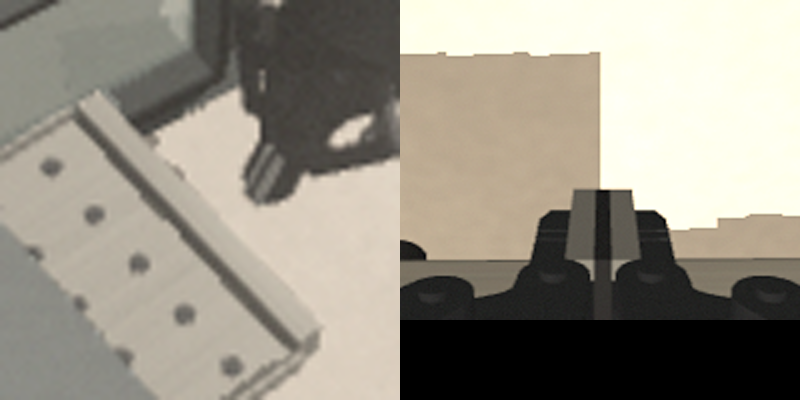

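```bash
python3 - <<'E'
from h import *
s,p,R=cur();M=R.as_matrix()
for d in (0,.01,.02,.03,.04):
    print(d,[ (e,(p-d*M[:,2]+e*M[:,1]).round(3).tolist(),proj('scene',p-d*M[:,2]+e*M[:,1]).round(1).tolist()[0],proj('wrist',p-d*M[:,2]+e*M[:,1]).round(1).tolist()[0]) for e in (-.011,.011)])
E
```

```text
0 [(-0.011, [0.501, 0.037, 0.095], [305.4, 250.8], [280.2, 220.7]), (0.011, [0.521, 0.037, 0.105], [300.3, 252.6], [280.2, 257.8])]
0.01 [(-0.011, [0.497, 0.037, 0.104], [306.8, 248.3], [280.2, 226.5]), (0.011, [0.516, 0.037, 0.114], [301.7, 250.1], [280.2, 265.5])]
0.02 [(-0.011, [0.492, 0.037, 0.113], [308.1, 245.8], [280.1, 233.0]), (0.011, [0.512, 0.037, 0.123], [303.0, 247.6], [280.2, 274.0])]
0.03 [(-0.011, [0.487, 0.037, 0.122], [309.5, 243.3], [280.1, 240.4]), (0.011, [0.507, 0.037, 0.131], [304.4, 245.0], [280.1, 283.6])]
0.04 [(-0.011, [0.483, 0.037, 0.13], [310.9, 240.7], [280.0, 248.7]), (0.011, [0.503, 0.037, 0.14], [305.8, 242.4], [280.1, 294.4])]
```

The tip is now in front of the lip at about lip mid-height. I'm pushing.

>>> servo_tool(motion=[{"dx": 0, "dy": 0.003, "dz": 0.0015, "rx": 0, "ry": 0, "rz": 0}, {"dx": 0, "dy": 0.004, "dz": 0.002, "rx": 0, "ry": 0, "rz": 0}, {"dx": 0, "dy": 0.004, "dz": 0.002, "rx": 0, "ry": 0, "rz": 0}, {"dx": 0, "dy": 0.003, "dz": 0.0015, "rx": 0, "ry": 0, "rz": 0}, {"dx": 0, "dy": 0.002, "dz": 0.001, "rx": 0, "ry": 0, "rz": 0}, {"dx": 0, "dy": 0.002, "dz": 0.001, "rx": 0, "ry": 0, "rz": 0}, {"dx": 0, "dy": 0.002, "dz": 0.001, "rx": 0, "ry": 0, "rz": 0}, {"dx": 0, "dy": 0.003, "dz": 0.0015, "rx": 0, "ry": 0, "rz": 0}, {"dx": 0, "dy": 0.003, "dz": 0.0015, "rx": 0, "ry": 0, "rz": 0}, {"dx": 0, "dy": 0.003, "dz": 0.0015, "rx": 0, "ry": 0, "rz": 0}])

```text
clock: 8.3
eef_pos: [0.5466, 0.037, 0.1005]
ee_rot: [0.163, 0.689, 0.686, 0.167]
force: [-1.4, 0.4, 1.3]
finger_gap: -0.003
```

```bash
python3 - <<'E'
from h import *
s,p,R=cur();print(p,s['force'],np.array(s['joint_positions']),s['clock'])
shot('6',{'scene':(205,285,255,335),'wrist':(100,340,100,400)})
E
```

```text
[0.5466 0.037  0.1005] [-1.4355  0.4237  1.3105] [ 0.464   1.1074 -1.3568  2.2444  1.8147  1.219  -0.3027] 8.3
```

View pics/z6.png

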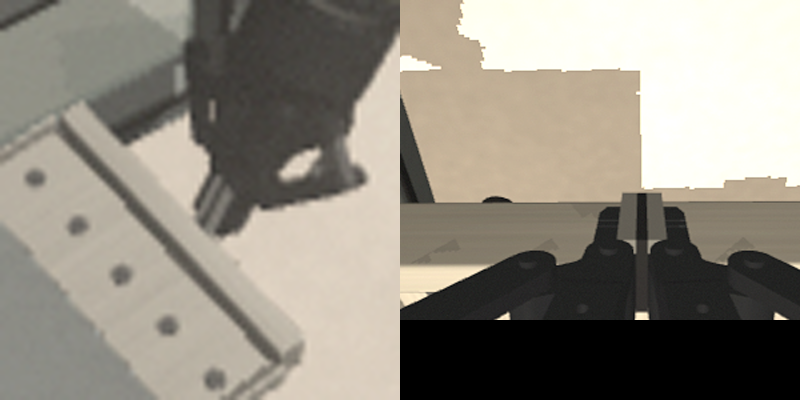

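Contact is made (about 1.4 N) and the tray is moving. Continuing, with the tilt slowly increasing.

>>> servo_tool(motion=[{"dx": 0, "dy": 0.003, "dz": 0.0015, "rx": -0.5, "ry": 0, "rz": 0}, {"dx": 0, "dy": 0.0035, "dz": 0.0018, "rx": -0.7, "ry": 0, "rz": 0}, {"dx": 0, "dy": 0.0035, "dz": 0.0019, "rx": -0.7, "ry": 0, "rz": 0}, {"dx": 0, "dy": 0.0035, "dz": 0.002, "rx": -0.7, "ry": 0, "rz": 0}, {"dx": 0, "dy": 0.0035, "dz": 0.002, "rx": -0.7, "ry": 0, "rz": 0}, {"dx": 0, "dy": 0.0035, "dz": 0.0021, "rx": -0.7, "ry": 0, "rz": 0}, {"dx": 0, "dy": 0.0035, "dz": 0.0022, "rx": -0.7, "ry": 0, "rz": 0}, {"dx": 0, "dy": 0.0035, "dz": 0.0022, "rx": -0.7, "ry": 0, "rz": 0}, {"dx": 0, "dy": 0.0035, "dz": 0.0023, "rx": -0.7, "ry": 0, "rz": 0}, {"dx": 0, "dy": 0.0035, "dz": 0.0023, "rx": -0.5, "ry": 0, "rz": 0}])

```text
clock: 9.23
eef_pos: [0.5904, 0.037, 0.1005]
ee_rot: [0.206, 0.677, 0.674, 0.211]
force: [-2.0, -0.3, 2.0]
finger_gap: -0.001
```

```bash
python3 - <<'E'
from h import *
s,p,R=cur();print(p,s['force'],np.array(s['joint_positions']),s['clock']);print(R.as_matrix())
shot('7',{'top':(140,260,170,330),'wrist':(0,420,0,560)})
E
```

```text
[0.5904 0.037  0.1005] [-2.0188 -0.254   2.0242] [ 0.4533  1.1594 -1.3316  2.2371  1.9958  1.2776 -0.3522] 9.2333
[[ 0.0025  0.8263  0.5632]
 [ 1.     -0.0064  0.005 ]
 [ 0.0077  0.5632 -0.8263]]
```

View pics/z7.png

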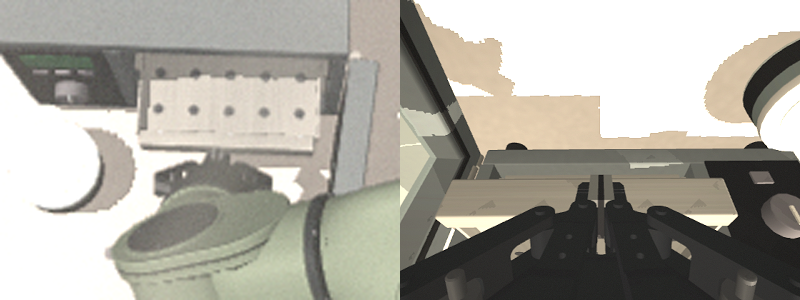

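>>> servo_tool(motion=[{"dx": 0, "dy": 0.003, "dz": 0.002, "rx": 0, "ry": 0, "rz": 0}, {"dx": 0, "dy": 0.0035, "dz": 0.0024, "rx": 0, "ry": 0, "rz": 0}, {"dx": 0, "dy": 0.0035, "dz": 0.0024, "rx": 0, "ry": 0, "rz": 0}, {"dx": 0, "dy": 0.0035, "dz": 0.0024, "rx": 0, "ry": 0, "rz": 0}, {"dx": 0, "dy": 0.0035, "dz": 0.0024, "rx": 0, "ry": 0, "rz": 0}, {"dx": 0, "dy": 0.0035, "dz": 0.0024, "rx": 0, "ry": 0, "rz": 0}, {"dx": 0, "dy": 0.0035, "dz": 0.0024, "rx": 0, "ry": 0, "rz": 0}, {"dx": 0, "dy": 0.003, "dz": 0.002, "rx": 0, "ry": 0, "rz": 0}, {"dx": 0, "dy": 0.003, "dz": 0.002, "rx": 0, "ry": 0, "rz": 0}, {"dx": 0, "dy": 0.002, "dz": 0.0014, "rx": 0, "ry": 0, "rz": 0}])

```text
clock: 10.17
eef_pos: [0.633, 0.0368, 0.1003]
ee_rot: [0.205, 0.678, 0.674, 0.21]
force: [-1.8, 2.1, 1.2]
finger_gap: -0.002
```

```bash
python3 - <<'E'
from h import *
s,p,R=cur();print(p,s['force'],np.array(s['joint_positions']),s['clock'])
shot('8',{'top':(140,260,170,330),'wrist':(0,420,0,560)})
E
```

```text
[0.633  0.0368 0.1003] [-1.8359  2.1335  1.1835] [ 0.4606  1.1716 -1.3126  2.0908  1.9721  1.207  -0.2115] 10.1667
```

View pics/z8.png

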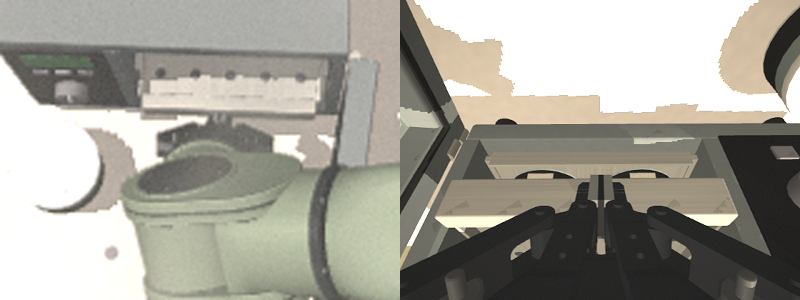

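>>> servo_tool(motion=[{"dx": 0, "dy": 0.002, "dz": 0.0014, "rx": 0, "ry": 0, "rz": 0}, {"dx": 0, "dy": 0.002, "dz": 0.0014, "rx": 0, "ry": 0, "rz": 0}, {"dx": 0, "dy": 0.002, "dz": 0.0014, "rx": 0, "ry": 0, "rz": 0}, {"dx": 0, "dy": 0.002, "dz": 0.0014, "rx": 0, "ry": 0, "rz": 0}, {"dx": 0, "dy": 0.002, "dz": 0.0014, "rx": 0, "ry": 0, "rz": 0}, {"dx": 0, "dy": 0.0015, "dz": 0.001, "rx": 0, "ry": 0, "rz": 0}, {"dx": 0, "dy": 0.001, "dz": 0.0007, "rx": 0, "ry": 0, "rz": 0}, {"dx": 0, "dy": 0.001, "dz": 0.0007, "rx": 0, "ry": 0, "rz": 0}, {"dx": 0, "dy": 0.001, "dz": 0.0007, "rx": 0, "ry": 0, "rz": 0}, {"dx": 0, "dy": 0.001, "dz": 0.0007, "rx": 0, "ry": 0, "rz": 0}])

```text
clock: 11.1
eef_pos: [0.6534, 0.0367, 0.1003]
ee_rot: [0.206, 0.677, 0.674, 0.21]
force: [-1.6, -0.9, 0.9]
finger_gap: 0.004
```

Not at the stop yet. Creeping on at about 1 mm per row.

>>> servo_tool(motion=[{"dx": 0, "dy": 0.001, "dz": 0.0007, "rx": 0, "ry": 0, "rz": 0}, {"dx": 0, "dy": 0.001, "dz": 0.0007, "rx": 0, "ry": 0, "rz": 0}, {"dx": 0, "dy": 0.001, "dz": 0.0007, "rx": 0, "ry": 0, "rz": 0}, {"dx": 0, "dy": 0.001, "dz": 0.0007, "rx": 0, "ry": 0, "rz": 0}, {"dx": 0, "dy": 0.001, "dz": 0.0007, "rx": 0, "ry": 0, "rz": 0}, {"dx": 0, "dy": 0.001, "dz": 0.0007, "rx": 0, "ry": 0, "rz": 0}, {"dx": 0, "dy": 0.001, "dz": 0.0007, "rx": 0, "ry": 0, "rz": 0}, {"dx": 0, "dy": 0.001, "dz": 0.0007, "rx": 0, "ry": 0, "rz": 0}, {"dx": 0, "dy": 0.001, "dz": 0.0007, "rx": 0, "ry": 0, "rz": 0}, {"dx": 0, "dy": 0.001, "dz": 0.0007, "rx": 0, "ry": 0, "rz": 0}])

```text
clock: 11.93
eef_pos: [0.655, 0.0375, 0.0977]
ee_rot: [0.199, 0.676, 0.68, 0.204]
force: [-22.1, -3.8, 12.0]
finger_gap: -0.003
```

```bash
python3 - <<'E'
from h import *
s,p,R=cur();print(p,s['force'],np.array(s['joint_positions']),s['clock'])
shot('9',{'top':(140,220,200,320),'wrist':(100,380,90,510)})
E
```

```text
[0.655  0.0375 0.0977] [-22.0512  -3.8402  12.0382] [ 0.4575  1.1782 -1.2999  1.9971  1.9305  1.1615 -0.1069] 11.9333
```

View pics/z9.png

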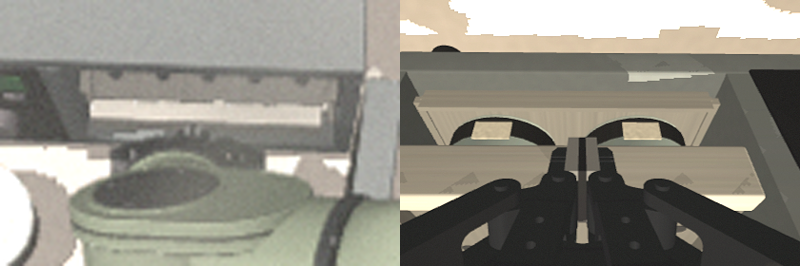

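The tray is at its stop: TCP x = 0.655 against 0.657 predicted, and the force rose to 22 N. Backing off straight, then up.

>>> servo_tool(motion=[{"dx": 0, "dy": -0.003, "dz": -0.002, "rx": 0, "ry": 0, "rz": 0}, {"dx": 0, "dy": -0.006, "dz": -0.004, "rx": 0, "ry": 0, "rz": 0}, {"dx": 0, "dy": -0.009, "dz": -0.006, "rx": 0, "ry": 0, "rz": 0}, {"dx": 0, "dy": -0.011, "dz": -0.008, "rx": 0, "ry": 0, "rz": 0}, {"dx": 0, "dy": -0.011, "dz": -0.008, "rx": 0, "ry": 0, "rz": 0}, {"dx": 0, "dy": -0.011, "dz": -0.008, "rx": 0, "ry": 0, "rz": 0}, {"dx": 0, "dy": -0.007, "dz": -0.01, "rx": 1, "ry": 0, "rz": 0}, {"dx": 0, "dy": 0.002, "dz": -0.015, "rx": 2, "ry": 0, "rz": 0}, {"dx": 0, "dy": 0.008, "dz": -0.018, "rx": 2, "ry": 0, "rz": 0}, {"dx": 0, "dy": 0.01, "dz": -0.02, "rx": 2, "ry": 0, "rz": 0}])

```text
clock: 12.87
eef_pos: [0.564, 0.0366, 0.1576]
ee_rot: [0.154, 0.686, 0.693, 0.159]
force: [-0.1, -0.7, -0.6]
finger_gap: -0.003
```

```bash
python3 - <<'E'
from h import *
plan([.54,.03,.33],tool(20),10)
shot('10',{'top':(140,220,200,320),'scene':(165,285,210,370)})
E
```

```text
t 12.8667 p [0.564  0.0366 0.1576] q [ 0.5076  0.9889 -1.3931  2.1034  1.6109  1.133  -0.0725] F [-0.063  -0.6865 -0.5503]
axes [[-0.01, 0.9, 0.43], [1.0, 0.01, 0.01], [0.0, 0.43, -0.9]]
dist 0.17419642501218263 rot [ 5.5895 -0.4867  0.4398] rows needed 4.177372302450423
dx -0.001 dy 0.005 dz -0.017 rx 0.6 ry -0.0 rz 0.0
dx -0.001 dy 0.005 dz -0.017 rx 0.6 ry -0.0 rz 0.0
dx -0.001 dy 0.005 dz -0.017 rx 0.6 ry -0.0 rz 0.0
dx -0.001 dy 0.005 dz -0.017 rx 0.6 ry -0.0 rz 0.0
dx -0.001 dy 0.005 dz -0.017 rx 0.6 ry -0.0 rz 0.0
dx -0.001 dy 0.004 dz -0.017 rx 0.6 ry -0.0 rz 0.0
dx -0.001 dy 0.004 dz -0.017 rx 0.6 ry -0.0 rz 0.0
dx -0.001 dy 0.004 dz -0.017 rx 0.6 ry -0.0 rz 0.0
dx -0.001 dy 0.004 dz -0.017 rx 0.6 ry -0.0 rz 0.0
dx -0.001 dy 0.004 dz -0.017 rx 0.6 ry -0.0 rz 0.0
```

View pics/z10.png

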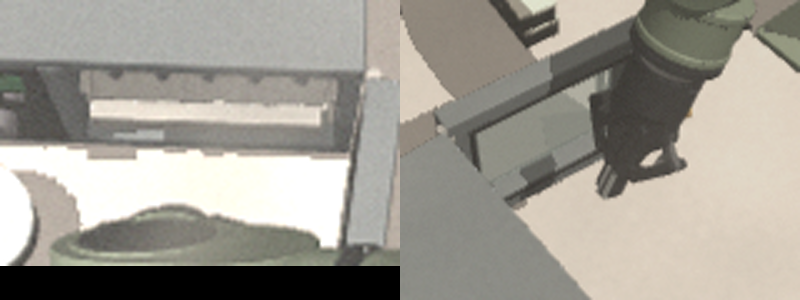

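```bash
python3 - <<'E'
from h import *
for px in [(92,119),(322,125)]: print(ray('top',200+px[0]/3.333,140+px[1]/3.333,.142))
E
```

```text
[0.6426 0.1217 0.142 ]
[ 0.6437 -0.0718  0.142 ]
```

>>> servo_tool(motion=[{"dx": 0, "dy": 0.007, "dz": -0.017, "rx": 0, "ry": 0, "rz": 0}, {"dx": 0, "dy": 0.007, "dz": -0.018, "rx": 0, "ry": 0, "rz": 0}, {"dx": 0, "dy": 0.007, "dz": -0.018, "rx": 0.5, "ry": 0, "rz": 0}, {"dx": 0, "dy": 0.006, "dz": -0.018, "rx": 0.5, "ry": 0, "rz": 0}, {"dx": 0, "dy": 0.005, "dz": -0.018, "rx": 1, "ry": 0, "rz": 0}, {"dx": 0, "dy": 0.004, "dz": -0.018, "rx": 1, "ry": 0, "rz": 0}, {"dx": 0, "dy": 0.002, "dz": -0.018, "rx": 1, "ry": 0, "rz": 0}, {"dx": 0, "dy": 0.002, "dz": -0.018, "rx": 1, "ry": 0, "rz": 0}, {"dx": 0, "dy": 0.002, "dz": -0.016, "rx": 0.5, "ry": 0, "rz": 0}, {"dx": 0, "dy": 0.002, "dz": -0.01, "rx": 0, "ry": 0, "rz": 0}])

```text
clock: 13.8
eef_pos: [0.533, 0.0332, 0.336]
ee_rot: [0.123, 0.694, 0.699, 0.122]
force: [-0.5, 0.5, -1.1]
finger_gap: -0.005
```

```bash
python3 - <<'E'
from h import *
plan([.48,-.16,.33],tool(20),10)
E
```

```text
t 13.8 p [0.533  0.0332 0.336 ] q [ 0.6318  0.6726 -1.5255  1.7657  1.0012  1.2219  0.4689] F [-0.5287  0.5397 -1.0697]
axes [[-0.01, 0.94, 0.34], [1.0, 0.01, -0.0], [-0.0, 0.34, -0.94]]
dist 0.2004336689097288 rot [-0.0405  0.032   0.4734] rows needed 4.8065628035906185
dx -0.019 dy -0.005 dz -0.001 rx -0.0 ry 0.0 rz 0.0
dx -0.019 dy -0.005 dz -0.001 rx -0.0 ry 0.0 rz 0.0
dx -0.019 dy -0.005 dz -0.001 rx -0.0 ry 0.0 rz 0.0
dx -0.019 dy -0.005 dz -0.001 rx -0.0 ry 0.0 rz 0.0
dx -0.019 dy -0.005 dz -0.001 rx -0.0 ry 0.0 rz 0.0
dx -0.019 dy -0.005 dz -0.001 rx -0.0 ry 0.0 rz 0.0
dx -0.019 dy -0.005 dz -0.001 rx -0.0 ry 0.0 rz 0.0
dx -0.019 dy -0.005 dz -0.001 rx -0.0 ry 0.0 rz 0.0
dx -0.019 dy -0.005 dz -0.001 rx -0.0 ry 0.0 rz 0.0
dx -0.019 dy -0.005 dz -0.001 rx -0.0 ry 0.0 rz 0.0
```

>>> servo_tool(motion=[{"dx": -0.006, "dy": -0.002, "dz": 0.005, "rx": 0, "ry": 0, "rz": 0}, {"dx": -0.012, "dy": -0.003, "dz": 0.008, "rx": 0, "ry": 0, "rz": 0}, {"dx": -0.014, "dy": -0.003, "dz": 0.008, "rx": 0, "ry": 0, "rz": 0}, {"dx": -0.014, "dy": -0.003, "dz": 0.006, "rx": 0, "ry": 0, "rz": 0}, {"dx": -0.014, "dy": -0.003, "dz": 0.004, "rx": 0, "ry": 0, "rz": 0}, {"dx": -0.01, "dy": -0.002, "dz": 0.002, "rx": 0, "ry": 0, "rz": 0}, {"dx": -0.005, "dy": 0, "dz": 0, "rx": 0, "ry": 0, "rz": 0}, {"dx": 0, "dy": 0, "dz": 0, "rx": 0, "ry": 0, "rz": 0}, {"dx": 0, "dy": 0, "dz": 0, "rx": 0, "ry": 0, "rz": 0}, {"dx": 0, "dy": 0, "dz": 0, "rx": 0, "ry": 0, "rz": 0}])

```text
clock: 14.63
eef_pos: [0.5275, -0.0479, 0.2953]
ee_rot: [0.126, 0.694, 0.699, 0.119]
force: [-0.2, 0.9, 0.4]
finger_gap: -0.0
```

```bash
python3 - <<'E'
from h import *
plan([.48,-.16,.29],tool(20),3)
E
```

```text
t 14.6333 p [ 0.5275 -0.0479  0.2953] q [ 0.8062  0.7315 -1.5237  1.8678  1.073   1.1343  0.5394] F [-0.1816  0.9406  0.3754]
axes [[-0.01, 0.94, 0.34], [1.0, 0.01, -0.01], [-0.01, 0.34, -0.94]]
dist 0.12182673780243307 rot [-0.0626  0.5214  0.5531] rows needed 2.9215045036554694
dx -0.037 dy -0.016 dz -0.003 rx -0.0 ry 0.2 rz 0.2
dx -0.037 dy -0.016 dz -0.004 rx -0.0 ry 0.2 rz 0.2
dx -0.037 dy -0.016 dz -0.004 rx -0.0 ry 0.2 rz 0.2
```

>>> servo_tool(motion=[{"dx": -0.006, "dy": -0.002, "dz": 0, "rx": 0, "ry": 0, "rz": 0}, {"dx": -0.013, "dy": -0.005, "dz": -0.001, "rx": 0, "ry": 0, "rz": 0}, {"dx": -0.014, "dy": -0.006, "dz": -0.001, "rx": 0, "ry": 0, "rz": 0}, {"dx": -0.014, "dy": -0.006, "dz": -0.001, "rx": 0, "ry": 0, "rz": 0}, {"dx": -0.014, "dy": -0.006, "dz": -0.001, "rx": 0, "ry": 0, "rz": 0}, {"dx": -0.014, "dy": -0.006, "dz": -0.001, "rx": 0, "ry": 0, "rz": 0}, {"dx": -0.014, "dy": -0.005, "dz": -0.001, "rx": 0, "ry": 0, "rz": 0}, {"dx": -0.01, "dy": -0.004, "dz": -0.001, "rx": 0, "ry": 0, "rz": 0}, {"dx": -0.006, "dy": 0, "dz": 0, "rx": 0, "ry": 0, "rz": 0}, {"dx": 0, "dy": 0, "dz": 0, "rx": 0, "ry": 0, "rz": 0}])

```text
clock: 15.47
eef_pos: [0.4869, -0.1552, 0.2909]
ee_rot: [0.128, 0.691, 0.702, 0.12]
force: [0.8, 0.1, -0.3]
finger_gap: -0.004
```

```bash
python3 - <<'E'
from h import *
plan([.485,-.16,.185],tool(20),6)
shot('11',{'top':(100,400,160,560),'scene':(60,360,160,560)})
E
```

```text
t 15.4667 p [ 0.4869 -0.1552  0.2909] q [ 1.1045  0.7229 -1.5389  1.9178  1.0203  1.0346  0.8032] F [ 0.8376  0.1408 -0.3155]
axes [[-0.01, 0.94, 0.34], [1.0, 0.02, -0.01], [-0.01, 0.34, -0.94]]
dist 0.1060653879216092 rot [0.1476 0.4738 1.0017] rows needed 2.5435344825325945
dx -0.001 dy -0.006 dz 0.016 rx 0.0 ry 0.1 rz 0.2
dx -0.001 dy -0.006 dz 0.016 rx 0.0 ry 0.1 rz 0.2
dx -0.001 dy -0.006 dz 0.016 rx 0.0 ry 0.1 rz 0.2
dx -0.001 dy -0.006 dz 0.016 rx 0.0 ry 0.1 rz 0.2
dx -0.001 dy -0.006 dz 0.016 rx 0.0 ry 0.1 rz 0.2
dx -0.001 dy -0.006 dz 0.016 rx 0.0 ry 0.1 rz 0.2
```

View pics/z11.png

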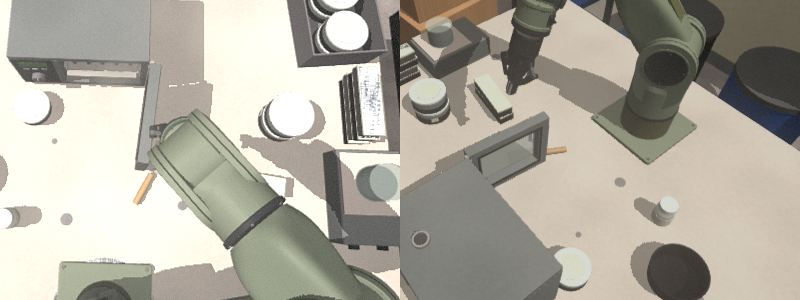

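>>> servo_tool(motion=[{"dx": -0.001, "dy": -0.002, "dz": 0.007, "rx": 0, "ry": 0, "rz": 0.1}, {"dx": -0.001, "dy": -0.004, "dz": 0.012, "rx": 0, "ry": 0, "rz": 0.1}, {"dx": 0, "dy": -0.005, "dz": 0.013, "rx": 0, "ry": 0, "rz": 0.1}, {"dx": 0, "dy": -0.005, "dz": 0.013, "rx": 0, "ry": 0, "rz": 0.1}, {"dx": 0, "dy": -0.005, "dz": 0.013, "rx": 0, "ry": 0, "rz": 0.1}, {"dx": 0, "dy": -0.005, "dz": 0.012, "rx": 0, "ry": 0, "rz": 0.1}, {"dx": 0, "dy": -0.004, "dz": 0.011, "rx": 0, "ry": 0, "rz": 0.1}, {"dx": 0, "dy": -0.003, "dz": 0.008, "rx": 0, "ry": 0, "rz": 0}, {"dx": 0, "dy": -0.002, "dz": 0.005, "rx": 0, "ry": 0, "rz": 0}, {"dx": 0, "dy": 0, "dz": 0, "rx": 0, "ry": 0, "rz": 0}])

```text
clock: 16.4
eef_pos: [0.4887, -0.1483, 0.1834]
ee_rot: [0.125, 0.69, 0.702, 0.123]
force: [0.4, -1.2, -0.4]
finger_gap: 0.001
```

```bash
python3 - <<'E'
from h import *
plan([.485,-.14,.185],tool(20),1)
shot('12',{'wrist':(0,420,0,560),'scene':(120,260,200,380)})
E
```

```text
t 16.4 p [ 0.4887 -0.1483  0.1834] q [ 0.9885  0.8534 -1.3598  2.1131  1.3486  0.8819  0.4908] F [ 0.3657 -1.1984 -0.3597]
axes [[-0.02, 0.94, 0.35], [1.0, 0.02, 0.0], [-0.01, 0.35, -0.94]]
dist 0.009222560973263813 rot [ 0.227  -0.0098  0.9492] rows needed 0.22116453173294515
dx 0.008 dy -0.003 dz -0.003 rx 0.2 ry -0.0 rz 0.9
```

View pics/z12.png

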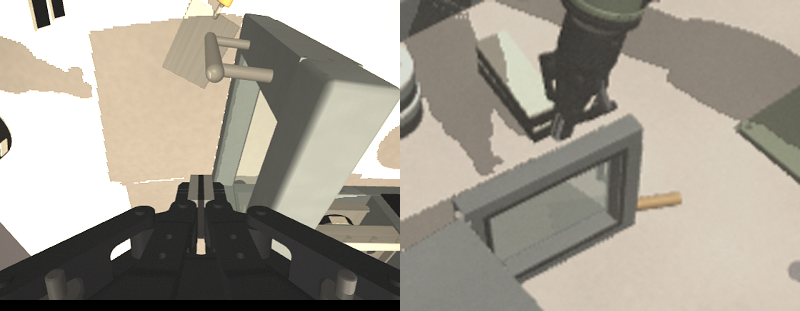

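The fingertips are beside the door's outer face. I'll yaw the tool toward the push direction so it leans away from the door and the tips lead.

>>> servo_tool(motion=[{"dx": -0.005, "dy": 0, "dz": 0, "rx": 0, "ry": 1, "rz": -2.5}, {"dx": -0.005, "dy": 0, "dz": 0, "rx": 0, "ry": 2, "rz": -5.5}, {"dx": 0, "dy": 0, "dz": 0, "rx": 0, "ry": 2, "rz": -5.5}, {"dx": 0, "dy": 0, "dz": 0, "rx": 0, "ry": 2, "rz": -5.5}, {"dx": 0, "dy": 0, "dz": 0, "rx": 0, "ry": 2, "rz": -5.5}, {"dx": 0, "dy": 0, "dz": 0, "rx": 0, "ry": 2, "rz": -5.5}, {"dx": 0, "dy": 0, "dz": 0, "rx": 0, "ry": 2, "rz": -5.5}, {"dx": 0, "dy": 0, "dz": 0, "rx": 0, "ry": 2, "rz": -5.5}, {"dx": 0, "dy": 0, "dz": 0, "rx": 0, "ry": 2, "rz": -5.5}, {"dx": 0, "dy": 0, "dz": 0, "rx": 0, "ry": 1, "rz": -2.5}])

```text
clock: 17.33
eef_pos: [0.4914, -0.1579, 0.1919]
ee_rot: [0.059, 0.289, 0.941, 0.167]
force: [0.0, 0.3, 0.2]
finger_gap: 0.001
```

```bash
python3 - <<'E'
from h import *
plan([.485,-.14,.185],tool(20,60),1)
shot('13',{'wrist':(0,420,0,560),'scene':(120,260,200,380)})
E
```

```text
t 17.3333 p [ 0.4914 -0.1579  0.1919] q [ 1.126   1.0505 -1.5327  1.8072  0.9523  1.0828  1.9492] F [0.007  0.2713 0.1675]
axes [[-0.83, 0.52, 0.21], [0.56, 0.78, 0.28], [-0.01, 0.35, -0.94]]
dist 0.02020137643434871 rot [ 0.3714  2.2795 -3.7875] rows needed 0.6195744682679063
dx 0.015 dy 0.008 dz 0.010 rx 0.4 ry 2.3 rz -3.8
```

View pics/z13.png

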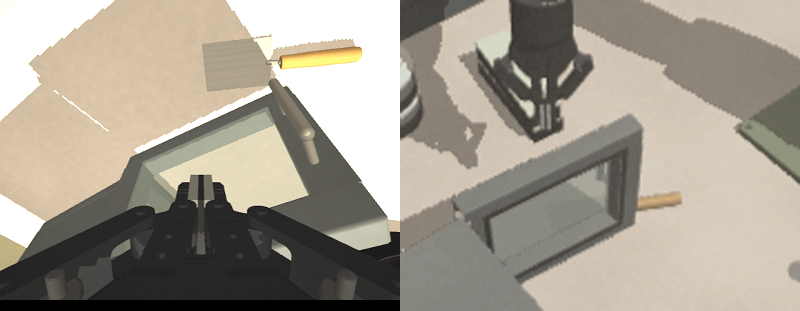

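```bash
cat >> h.py <<'E'
H=np.array([.652,-.102])
def dp(adeg,r=.165,z=.178,off=0):
    a=np.radians(adeg);u=np.array([-np.sin(a),np.cos(a)]);n=np.array([-np.cos(a),-np.sin(a)])
    q=H+r*u+(.03-off)*n;return np.array([*q,z])
def arc(a0,a1,n,az0,az1,r=.165,z=.178,tilt=20):
    s,p,R=cur();print('t',s['clock'],'p',p,'q',np.array(s['joint_positions']),'F',s['force'])
    print('start target',dp(a0,r,z),'end',dp(a1,r,z))
    P=p;Rc=R
    for i in range(1,n+1):
        f=i/n;T=dp(a0+(a1-a0)*f,r,z)+(p-dp(a0,r,z))*(1-f);TR=tool(tilt,az0+(az1-az0)*f)
        d=Rc.inv().apply(T-P);w=(Rc.inv()*TR).as_rotvec(degrees=True)
        print('dx %.4f dy %.4f dz %.4f'%tuple(d),'rx %.1f ry %.1f rz %.1f'%tuple(w));P,Rc=T,TR
E
python3 - <<'E'
from h import *
arc(87,82,10,60,60)
for a in (84,60,40,20,0): print(a,dp(a))
E
```

```text
t 17.4333 p [ 0.4915 -0.1578  0.1918] q [ 1.1257  1.0499 -1.5324  1.809   0.9545  1.0812  1.9414] F [-0.3246  0.1004  0.0908]
start target [ 0.4857 -0.1233  0.178 ] end [ 0.4844 -0.1087  0.178 ]
dx 0.0034 dy 0.0029 dz 0.0025 rx 0.3 ry 2.4 rz -4.1
dx 0.0031 dy 0.0032 dz 0.0026 rx 0.0 ry 0.0 rz 0.0
dx 0.0031 dy 0.0032 dz 0.0026 rx 0.0 ry 0.0 rz 0.0
dx 0.0031 dy 0.0032 dz 0.0026 rx 0.0 ry 0.0 rz 0.0
dx 0.0031 dy 0.0032 dz 0.0026 rx 0.0 ry 0.0 rz 0.0
dx 0.0031 dy 0.0032 dz 0.0026 rx 0.0 ry 0.0 rz 0.0
dx 0.0030 dy 0.0032 dz 0.0026 rx 0.0 ry 0.0 rz 0.0
dx 0.0030 dy 0.0032 dz 0.0026 rx 0.0 ry 0.0 rz 0.0
dx 0.0030 dy 0.0032 dz 0.0026 rx 0.0 ry 0.0 rz 0.0
dx 0.0030 dy 0.0032 dz 0.0026 rx 0.0 ry 0.0 rz 0.0
84 [ 0.4848 -0.1146  0.178 ]
60 [ 0.4941 -0.0455  0.178 ]
40 [0.523  0.0051 0.178 ]
20 [0.5674 0.0428 0.178 ]
0 [0.622 0.063 0.178]
```

>>> servo_tool(motion=[{"dx": 0.003, "dy": 0.001, "dz": 0.004, "rx": 0, "ry": 0, "rz": 0}, {"dx": 0.003, "dy": 0.002, "dz": 0.004, "rx": 0, "ry": 0, "rz": 0}, {"dx": 0.003, "dy": 0.002, "dz": 0.004, "rx": 0, "ry": 0, "rz": 0}, {"dx": 0.003, "dy": 0.003, "dz": 0.003, "rx": 0, "ry": 0, "rz": 0}, {"dx": 0.003, "dy": 0.003, "dz": 0.003, "rx": 0, "ry": 0, "rz": 0}, {"dx": 0.003, "dy": 0.003, "dz": 0.002, "rx": 0, "ry": 0, "rz": 0}, {"dx": 0.003, "dy": 0.003, "dz": 0.002, "rx": 0, "ry": 0, "rz": 0}, {"dx": 0.003, "dy": 0.003, "dz": 0.002, "rx": 0, "ry": 0, "rz": 0}, {"dx": 0.002, "dy": 0.003, "dz": 0.001, "rx": 0, "ry": 0, "rz": 0}, {"dx": 0.002, "dy": 0.003, "dz": 0.001, "rx": 0, "ry": 0, "rz": 0}])

```text
clock: 18.27
eef_pos: [0.4868, -0.1095, 0.1752]
ee_rot: [0.06, 0.295, 0.939, 0.166]
force: [-1.1, -1.3, -0.6]
finger_gap: 0.001
```

```bash
python3 - <<'E'
from h import *
arc(84,74,10,56,56)
shot('14',{'wrist':(0,420,0,560),'scene':(120,260,200,380)})
E
```

```text
t 18.2667 p [ 0.4868 -0.1095  0.1752] q [ 1.052   1.0285 -1.4941  1.925   1.0224  0.976   1.7648] F [-1.0734 -1.2947 -0.6349]
start target [ 0.4848 -0.1146  0.178 ] end [ 0.4851 -0.0854  0.178 ]
dx 0.0017 dy 0.0017 dz 0.0003 rx 0.3 ry 1.2 rz -0.7
dx 0.0016 dy 0.0018 dz 0.0004 rx 0.0 ry 0.0 rz 0.0
dx 0.0016 dy 0.0018 dz 0.0004 rx 0.0 ry 0.0 rz 0.0
dx 0.0016 dy 0.0018 dz 0.0004 rx 0.0 ry 0.0 rz 0.0
dx 0.0015 dy 0.0019 dz 0.0004 rx 0.0 ry 0.0 rz 0.0
dx 0.0015 dy 0.0019 dz 0.0004 rx 0.0 ry 0.0 rz 0.0
dx 0.0014 dy 0.0019 dz 0.0004 rx 0.0 ry 0.0 rz 0.0
dx 0.0014 dy 0.0020 dz 0.0004 rx 0.0 ry 0.0 rz 0.0
dx 0.0013 dy 0.0020 dz 0.0004 rx 0.0 ry 0.0 rz 0.0
dx 0.0013 dy 0.0020 dz 0.0004 rx 0.0 ry 0.0 rz 0.0
```

View pics/z14.png

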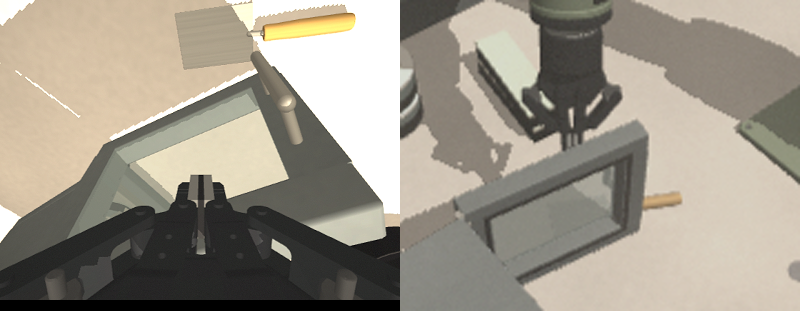

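Door contact made (about 1.5 N). Following the arc now.

```bash
python3 - <<'E'
from h import *
arc(82,64,10,56,50)
E
```

```text
t 18.3667 p [ 0.4869 -0.1093  0.1754] q [ 1.0517  1.0284 -1.4945  1.9248  1.0221  0.9761  1.7654] F [-0.7753  1.3221 -0.2237]
start target [ 0.4844 -0.1087  0.178 ] end [ 0.4905 -0.0566  0.178 ]
dx 0.0034 dy 0.0040 dz 0.0011 rx 0.3 ry 1.0 rz -0.1
dx 0.0032 dy 0.0041 dz 0.0012 rx 0.0 ry -0.2 rz 0.6
dx 0.0031 dy 0.0041 dz 0.0012 rx 0.0 ry -0.2 rz 0.6
dx 0.0030 dy 0.0042 dz 0.0013 rx 0.0 ry -0.2 rz 0.6
dx 0.0029 dy 0.0042 dz 0.0013 rx -0.0 ry -0.2 rz 0.6
dx 0.0028 dy 0.0043 dz 0.0013 rx 0.0 ry -0.2 rz 0.6
dx 0.0027 dy 0.0043 dz 0.0013 rx 0.0 ry -0.2 rz 0.6
dx 0.0026 dy 0.0044 dz 0.0013 rx -0.0 ry -0.2 rz 0.6
dx 0.0025 dy 0.0044 dz 0.0013 rx 0.0 ry -0.2 rz 0.6
dx 0.0024 dy 0.0045 dz 0.0014 rx -0.0 ry -0.2 rz 0.6
```

>>> servo_tool(motion=[{"dx": 0.002, "dy": 0.003, "dz": 0.001, "rx": 0, "ry": 0, "rz": 0}, {"dx": 0.003, "dy": 0.004, "dz": 0.001, "rx": 0, "ry": -0.2, "rz": 0.6}, {"dx": 0.003, "dy": 0.004, "dz": 0.001, "rx": 0, "ry": -0.2, "rz": 0.6}, {"dx": 0.003, "dy": 0.004, "dz": 0.001, "rx": 0, "ry": -0.2, "rz": 0.6}, {"dx": 0.003, "dy": 0.004, "dz": 0.0013, "rx": 0, "ry": -0.2, "rz": 0.6}, {"dx": 0.003, "dy": 0.0042, "dz": 0.0013, "rx": 0, "ry": -0.2, "rz": 0.6}, {"dx": 0.0027, "dy": 0.0043, "dz": 0.0013, "rx": 0, "ry": -0.2, "rz": 0.6}, {"dx": 0.0026, "dy": 0.0044, "dz": 0.0013, "rx": 0, "ry": -0.2, "rz": 0.6}, {"dx": 0.0025, "dy": 0.0044, "dz": 0.0013, "rx": 0, "ry": -0.2, "rz": 0.6}, {"dx": 0.0024, "dy": 0.0045, "dz": 0.0014, "rx": 0, "ry": -0.2, "rz": 0.6}])

```text
clock: 19.2
eef_pos: [0.4917, -0.0582, 0.1779]
ee_rot: [0.068, 0.346, 0.921, 0.164]
force: [-0.5, -1.2, -0.2]
finger_gap: 0.003
```

```bash
python3 - <<'E'
from h import *
arc(62,44,10,50,40)
shot('15',{'top':(100,300,160,400),'scene':(120,280,200,400)})
E
```

```text
t 19.2 p [ 0.4917 -0.0582  0.1779] q [ 0.9436  0.9572 -1.4375  2.0083  1.0894  0.8672  1.4723] F [-0.5023 -1.1672 -0.2376]
start target [ 0.4922 -0.051   0.178 ] end [ 0.5158 -0.0041  0.178 ]
dx 0.0025 dy 0.0051 dz 0.0019 rx 0.4 ry 0.7 rz 0.0
dx 0.0023 dy 0.0052 dz 0.0019 rx 0.0 ry -0.3 rz 0.9
dx 0.0022 dy 0.0052 dz 0.0019 rx 0.0 ry -0.3 rz 0.9
dx 0.0022 dy 0.0052 dz 0.0019 rx 0.0 ry -0.3 rz 0.9
dx 0.0021 dy 0.0052 dz 0.0019 rx -0.0 ry -0.3 rz 0.9
dx 0.0020 dy 0.0052 dz 0.0019 rx 0.0 ry -0.3 rz 0.9
dx 0.0020 dy 0.0053 dz 0.0019 rx 0.0 ry -0.3 rz 0.9
dx 0.0019 dy 0.0053 dz 0.0019 rx 0.0 ry -0.3 rz 0.9
dx 0.0019 dy 0.0053 dz 0.0019 rx 0.0 ry -0.3 rz 0.9
dx 0.0018 dy 0.0053 dz 0.0019 rx -0.0 ry -0.3 rz 0.9
```

View pics/z15.png

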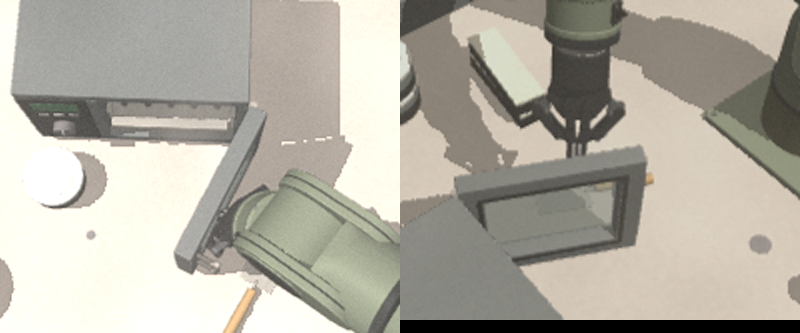

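>>> servo_tool(motion=[{"dx": 0.0025, "dy": 0.005, "dz": 0.0019, "rx": 0, "ry": 0, "rz": 0.3}, {"dx": 0.0023, "dy": 0.0052, "dz": 0.0019, "rx": 0, "ry": -0.3, "rz": 0.9}, {"dx": 0.0022, "dy": 0.0052, "dz": 0.0019, "rx": 0, "ry": -0.3, "rz": 0.9}, {"dx": 0.0022, "dy": 0.0052, "dz": 0.0019, "rx": 0, "ry": -0.3, "rz": 0.9}, {"dx": 0.0021, "dy": 0.0052, "dz": 0.0019, "rx": 0, "ry": -0.3, "rz": 0.9}, {"dx": 0.002, "dy": 0.0052, "dz": 0.0019, "rx": 0, "ry": -0.3, "rz": 0.9}, {"dx": 0.002, "dy": 0.0053, "dz": 0.0019, "rx": 0, "ry": -0.3, "rz": 0.9}, {"dx": 0.0019, "dy": 0.0053, "dz": 0.0019, "rx": 0, "ry": -0.3, "rz": 0.9}, {"dx": 0.0019, "dy": 0.0053, "dz": 0.0019, "rx": 0, "ry": -0.3, "rz": 0.9}, {"dx": 0.0018, "dy": 0.0053, "dz": 0.0019, "rx": 0, "ry": -0.3, "rz": 0.9}])

```text
clock: 20.13
eef_pos: [0.5175, -0.0026, 0.1777]
ee_rot: [0.077, 0.42, 0.89, 0.16]
force: [-0.9, -0.6, -0.6]
finger_gap: -0.002
```

```bash
python3 - <<'E'
from h import *
arc(44,26,10,41,26)
E
```

```text
t 20.1333 p [ 0.5175 -0.0026  0.1777] q [ 0.767   0.8979 -1.3388  2.0197  1.1777  0.7946  1.1192] F [-0.9401 -0.5589 -0.6167]
start target [ 0.5158 -0.0041  0.178 ] end [0.5527 0.0331 0.178 ]
dx 0.0013 dy 0.0046 dz 0.0017 rx 0.5 ry 0.2 rz -0.0
dx 0.0011 dy 0.0046 dz 0.0017 rx 0.0 ry -0.5 rz 1.4
dx 0.0011 dy 0.0046 dz 0.0017 rx 0.0 ry -0.5 rz 1.4
dx 0.0010 dy 0.0046 dz 0.0017 rx 0.0 ry -0.5 rz 1.4
dx 0.0010 dy 0.0046 dz 0.0017 rx 0.0 ry -0.5 rz 1.4
dx 0.0010 dy 0.0047 dz 0.0017 rx 0.0 ry -0.5 rz 1.4
dx 0.0009 dy 0.0047 dz 0.0017 rx 0.0 ry -0.5 rz 1.4
dx 0.0009 dy 0.0047 dz 0.0017 rx 0.0 ry -0.5 rz 1.4
dx 0.0009 dy 0.0047 dz 0.0017 rx -0.0 ry -0.5 rz 1.4
dx 0.0008 dy 0.0047 dz 0.0017 rx -0.0 ry -0.5 rz 1.4
```

>>> servo_tool(motion=[{"dx": 0.0012, "dy": 0.0046, "dz": 0.0017, "rx": 0, "ry": 0, "rz": 0.5}, {"dx": 0.0011, "dy": 0.0046, "dz": 0.0017, "rx": 0, "ry": -0.5, "rz": 1.4}, {"dx": 0.0011, "dy": 0.0046, "dz": 0.0017, "rx": 0, "ry": -0.5, "rz": 1.4}, {"dx": 0.001, "dy": 0.0046, "dz": 0.0017, "rx": 0, "ry": -0.5, "rz": 1.4}, {"dx": 0.001, "dy": 0.0046, "dz": 0.0017, "rx": 0, "ry": -0.5, "rz": 1.4}, {"dx": 0.001, "dy": 0.0045, "dz": 0.0016, "rx": 0, "ry": -0.5, "rz": 1.4}, {"dx": 0.0009, "dy": 0.0043, "dz": 0.0016, "rx": 0, "ry": -0.5, "rz": 1.4}, {"dx": 0.0009, "dy": 0.004, "dz": 0.0015, "rx": 0, "ry": -0.5, "rz": 1.4}, {"dx": 0.0009, "dy": 0.004, "dz": 0.0015, "rx": 0, "ry": -0.5, "rz": 1.4}, {"dx": 0.0008, "dy": 0.004, "dz": 0.0015, "rx": 0, "ry": -0.5, "rz": 1.4}])

```text
clock: 20.97
eef_pos: [0.5532, 0.0341, 0.1774]
ee_rot: [0.092, 0.53, 0.829, 0.151]
force: [-0.0, -0.1, -0.7]
finger_gap: 0.0
```

```bash
python3 - <<'E'
from h import *
arc(27,14,10,29,14)
shot('16',{'top':(100,300,160,400),'scene':(120,320,160,400)})
E
```

```text
t 20.9667 p [0.5532 0.0341 0.1774] q [ 0.5893  0.8568 -1.2219  1.9723  1.2505  0.7844  0.7385] F [-0.0303 -0.0817 -0.6618]
start target [0.5504 0.0314 0.178 ] end [0.583  0.0508 0.178 ]
dx 0.0006 dy 0.0032 dz 0.0011 rx 0.4 ry 0.5 rz -2.6
dx 0.0004 dy 0.0032 dz 0.0011 rx -0.0 ry -0.5 rz 1.4
dx 0.0004 dy 0.0032 dz 0.0011 rx -0.0 ry -0.5 rz 1.4
dx 0.0004 dy 0.0032 dz 0.0011 rx 0.0 ry -0.5 rz 1.4
dx 0.0004 dy 0.0032 dz 0.0011 rx 0.0 ry -0.5 rz 1.4
dx 0.0004 dy 0.0032 dz 0.0011 rx 0.0 ry -0.5 rz 1.4
dx 0.0004 dy 0.0032 dz 0.0011 rx -0.0 ry -0.5 rz 1.4
dx 0.0004 dy 0.0032 dz 0.0011 rx 0.0 ry -0.5 rz 1.4
dx 0.0004 dy 0.0032 dz 0.0011 rx 0.0 ry -0.5 rz 1.4
dx 0.0004 dy 0.0032 dz 0.0011 rx -0.0 ry -0.5 rz 1.4
```

View pics/z16.png

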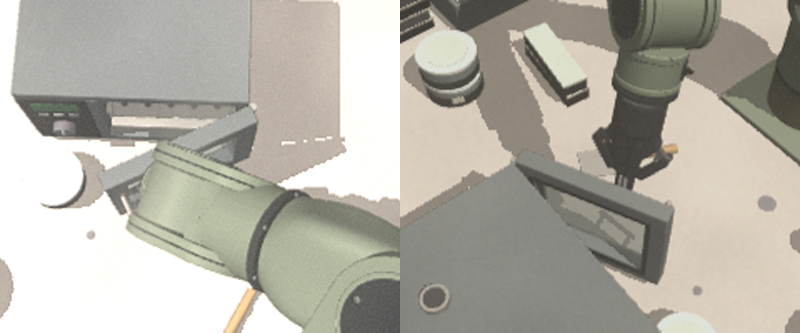

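```bash
python3 - <<'E'
from h import *
im=cv2.imread('pics/top0.png')
c=cv2.resize(cv2.convertScaleAbs(im[175:240,160:230],alpha=1,beta=0),None,fx=8,fy=8,interpolation=cv2.INTER_CUBIC);cv2.imwrite('pics/dish.png',c)
E
```

```text
(no output)
```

View pics/dish.png

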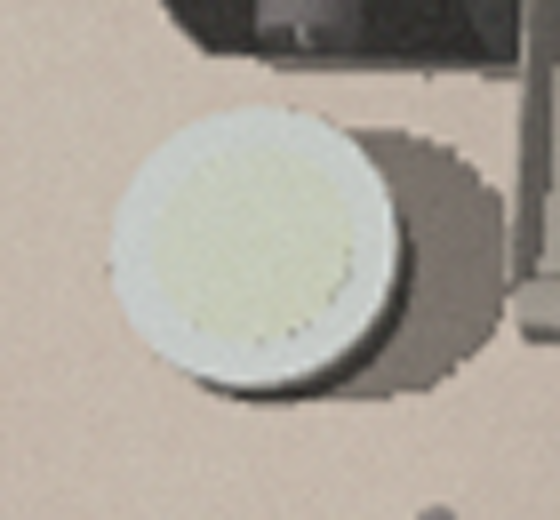

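```bash
python3 - <<'E'
from h import *
c=ray('top',160+256/8,175+247/8,.05);print(c,ray('top',160+398/8,175+247/8,.05))
for a in range(30,-1,-3):
    A=np.radians(a);u=np.array([-np.sin(A),np.cos(A)]);n=np.array([-np.cos(A),-np.sin(A)])
    d=[np.linalg.norm(H+.258*u+k*n-c[:2])-.054 for k in (0,.015,.03)]
    print(a,np.round(d,3))
E
```

```text
[0.5743 0.2353 0.05  ] [0.576  0.1824 0.05  ]
30 [0.071 0.083 0.096]
27 [0.06  0.072 0.084]
24 [0.051 0.061 0.072]
21 [0.044 0.052 0.061]
18 [0.038 0.044 0.052]
15 [0.035 0.038 0.044]
12 [0.034 0.035 0.037]
9 [0.037 0.034 0.034]
6 [0.041 0.036 0.032]
3 [0.048 0.04  0.034]
0 [0.057 0.047 0.039]
```

The door clears the bench dish by more than 30 mm. Continuing more slowly.

>>> servo_tool(motion=[{"dx": 0.0006, "dy": 0.003, "dz": 0.001, "rx": 0, "ry": 0, "rz": 0}, {"dx": 0.0005, "dy": 0.0035, "dz": 0.0012, "rx": 0, "ry": -0.5, "rz": 1.4}, {"dx": 0.0005, "dy": 0.0035, "dz": 0.0012, "rx": 0, "ry": -0.5, "rz": 1.4}, {"dx": 0.0005, "dy": 0.0035, "dz": 0.0012, "rx": 0, "ry": -0.5, "rz": 1.4}, {"dx": 0.0005, "dy": 0.0035, "dz": 0.0012, "rx": 0, "ry": -0.5, "rz": 1.4}, {"dx": 0.0004, "dy": 0.0033, "dz": 0.0012, "rx": 0, "ry": -0.5, "rz": 1.4}, {"dx": 0.0004, "dy": 0.0032, "dz": 0.0011, "rx": 0, "ry": -0.5, "rz": 1.4}, {"dx": 0.0004, "dy": 0.003, "dz": 0.001, "rx": 0, "ry": -0.5, "rz": 1.4}, {"dx": 0.0004, "dy": 0.003, "dz": 0.001, "rx": 0, "ry": -0.5, "rz": 1.4}, {"dx": 0.0004, "dy": 0.0025, "dz": 0.001, "rx": 0, "ry": -0.5, "rz": 1.4}])

```text
clock: 21.9
eef_pos: [0.5839, 0.0495, 0.1768]
ee_rot: [0.105, 0.624, 0.762, 0.139]
force: [-1.4, 0.1, -0.1]
finger_gap: 0.004
```

```bash
python3 - <<'E'
from h import *
arc(14,4,10,15,5)
shot('17',{'top':(100,260,160,360),'scene':(120,320,160,400)})
E
```

```text
t 21.9 p [0.5839 0.0495 0.1768] q [ 0.4626  0.846  -1.1349  1.8943  1.2636  0.8287  0.479 ] F [-1.3988  0.0988 -0.1239]
start target [0.583  0.0508 0.178 ] end [0.6106 0.0605 0.178 ]
dx 0.0008 dy 0.0027 dz 0.0008 rx 0.0 ry 0.2 rz -2.6
dx 0.0006 dy 0.0027 dz 0.0009 rx 0.0 ry -0.3 rz 0.9
dx 0.0006 dy 0.0027 dz 0.0009 rx -0.0 ry -0.3 rz 0.9
dx 0.0006 dy 0.0027 dz 0.0008 rx 0.0 ry -0.3 rz 0.9
dx 0.0006 dy 0.0027 dz 0.0008 rx 0.0 ry -0.3 rz 0.9
dx 0.0006 dy 0.0027 dz 0.0008 rx 0.0 ry -0.3 rz 0.9
dx 0.0006 dy 0.0027 dz 0.0008 rx 0.0 ry -0.3 rz 0.9
dx 0.0006 dy 0.0027 dz 0.0008 rx -0.0 ry -0.3 rz 0.9
dx 0.0006 dy 0.0027 dz 0.0008 rx 0.0 ry -0.3 rz 0.9
dx 0.0006 dy 0.0027 dz 0.0008 rx -0.0 ry -0.3 rz 0.9
```

View pics/z17.png

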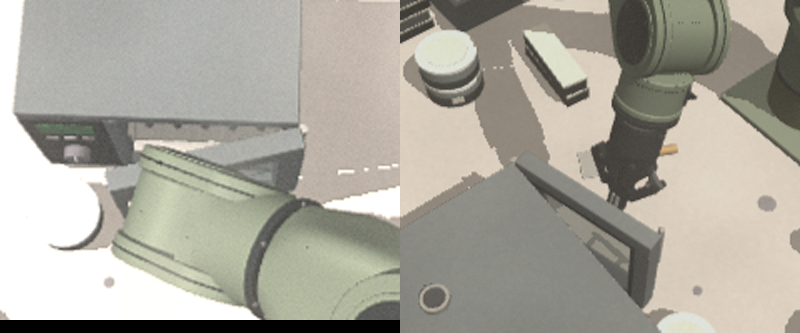

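>>> servo_tool(motion=[{"dx": 0.0007, "dy": 0.0022, "dz": 0.0008, "rx": 0, "ry": 0, "rz": 0}, {"dx": 0.0006, "dy": 0.0025, "dz": 0.0009, "rx": 0, "ry": -0.3, "rz": 0.9}, {"dx": 0.0006, "dy": 0.0025, "dz": 0.0009, "rx": 0, "ry": -0.3, "rz": 0.9}, {"dx": 0.0006, "dy": 0.0025, "dz": 0.0009, "rx": 0, "ry": -0.3, "rz": 0.9}, {"dx": 0.0006, "dy": 0.0023, "dz": 0.0008, "rx": 0, "ry": -0.3, "rz": 0.9}, {"dx": 0.0005, "dy": 0.0022, "dz": 0.0008, "rx": 0, "ry": -0.3, "rz": 0.9}, {"dx": 0.0004, "dy": 0.002, "dz": 0.0007, "rx": 0, "ry": -0.3, "rz": 0.9}, {"dx": 0.0004, "dy": 0.0018, "dz": 0.0006, "rx": 0, "ry": -0.3, "rz": 0.9}, {"dx": 0.0004, "dy": 0.0015, "dz": 0.0005, "rx": 0, "ry": -0.3, "rz": 0.9}, {"dx": 0.0003, "dy": 0.0012, "dz": 0.0004, "rx": 0, "ry": -0.3, "rz": 0.9}])

```text
clock: 22.83
eef_pos: [0.6065, 0.058, 0.1766]
ee_rot: [0.113, 0.683, 0.71, 0.13]
force: [-0.8, -0.2, 0.4]
finger_gap: -0.003
```

```bash
python3 - <<'E'
from h import *
arc(4,0,10,5,0)
E
```

```text
t 22.8333 p [0.6065 0.058  0.1766] q [ 0.3829  0.8512 -1.0822  1.8186  1.2492  0.8755  0.3389] F [-0.7515 -0.1897  0.4007]
start target [0.6106 0.0605 0.178 ] end [0.622 0.063 0.178]
dx 0.0005 dy 0.0015 dz 0.0004 rx -0.2 ry -0.2 rz -2.3
dx 0.0004 dy 0.0015 dz 0.0004 rx 0.0 ry -0.2 rz 0.5
dx 0.0004 dy 0.0015 dz 0.0004 rx -0.0 ry -0.2 rz 0.5
dx 0.0004 dy 0.0015 dz 0.0004 rx 0.0 ry -0.2 rz 0.5
dx 0.0004 dy 0.0015 dz 0.0004 rx 0.0 ry -0.2 rz 0.5
dx 0.0004 dy 0.0015 dz 0.0004 rx -0.0 ry -0.2 rz 0.5
dx 0.0004 dy 0.0015 dz 0.0004 rx 0.0 ry -0.2 rz 0.5
dx 0.0004 dy 0.0015 dz 0.0004 rx 0.0 ry -0.2 rz 0.5
dx 0.0004 dy 0.0015 dz 0.0004 rx -0.0 ry -0.2 rz 0.5
dx 0.0005 dy 0.0015 dz 0.0004 rx 0.0 ry -0.2 rz 0.5
```

>>> servo_tool(motion=[{"dx": 0.0003, "dy": 0.0012, "dz": 0.0004, "rx": 0, "ry": 0, "rz": 0}, {"dx": 0.0003, "dy": 0.0012, "dz": 0.0004, "rx": 0, "ry": 0, "rz": 0}, {"dx": 0.0003, "dy": 0.0012, "dz": 0.0004, "rx": 0, "ry": 0, "rz": 0}, {"dx": 0.0003, "dy": 0.001, "dz": 0.0004, "rx": 0, "ry": 0, "rz": 0}, {"dx": 0.0002, "dy": 0.001, "dz": 0.0004, "rx": 0, "ry": 0, "rz": 0}, {"dx": 0.0002, "dy": 0.001, "dz": 0.0004, "rx": 0, "ry": 0, "rz": 0}, {"dx": 0.0002, "dy": 0.001, "dz": 0.0004, "rx": 0, "ry": 0, "rz": 0}, {"dx": 0.0002, "dy": 0.001, "dz": 0.0004, "rx": 0, "ry": 0, "rz": 0}, {"dx": 0.0002, "dy": 0.0008, "dz": 0.0003, "rx": 0, "ry": 0, "rz": 0}, {"dx": 0.0002, "dy": 0.0008, "dz": 0.0003, "rx": 0, "ry": 0, "rz": 0}])

```text
clock: 23.67
eef_pos: [0.6184, 0.0612, 0.1766]
ee_rot: [0.113, 0.683, 0.709, 0.13]
force: [-0.8, 1.3, 1.0]
finger_gap: 0.003
```

>>> servo_tool(motion=[{"dx": 0, "dy": 0.0008, "dz": 0.0003, "rx": 0, "ry": 0, "rz": 0}, {"dx": 0, "dy": 0.0008, "dz": 0.0003, "rx": 0, "ry": 0, "rz": 0}, {"dx": 0, "dy": 0.0008, "dz": 0.0003, "rx": 0, "ry": 0, "rz": 0}, {"dx": 0, "dy": 0.0008, "dz": 0.0003, "rx": 0, "ry": 0, "rz": 0}, {"dx": 0, "dy": 0.0008, "dz": 0.0003, "rx": 0, "ry": 0, "rz": 0}, {"dx": 0, "dy": 0, "dz": 0, "rx": 0, "ry": 0, "rz": 0}, {"dx": 0, "dy": 0, "dz": 0, "rx": 0, "ry": 0, "rz": 0}, {"dx": 0, "dy": 0, "dz": 0, "rx": 0, "ry": 0, "rz": 0}, {"dx": 0, "dy": 0, "dz": 0, "rx": 0, "ry": 0, "rz": 0}, {"dx": 0, "dy": 0, "dz": 0, "rx": 0, "ry": 0, "rz": 0}])

```text
clock: 24.5
eef_pos: [0.6233, 0.0614, 0.1765]
ee_rot: [0.113, 0.683, 0.709, 0.13]
force: [-1.1, 0.3, 0.3]
finger_gap: 0.001
```

Not at the stop yet. Creeping on.

>>> servo_tool(motion=[{"dx": 0, "dy": 0.0008, "dz": 0.0003, "rx": 0, "ry": 0, "rz": 0}, {"dx": 0, "dy": 0.0008, "dz": 0.0003, "rx": 0, "ry": 0, "rz": 0}, {"dx": 0, "dy": 0.0008, "dz": 0.0003, "rx": 0, "ry": 0, "rz": 0}, {"dx": 0, "dy": 0.0008, "dz": 0.0003, "rx": 0, "ry": 0, "rz": 0}, {"dx": 0, "dy": 0.0008, "dz": 0.0003, "rx": 0, "ry": 0, "rz": 0}, {"dx": 0, "dy": 0.0008, "dz": 0.0003, "rx": 0, "ry": 0, "rz": 0}, {"dx": 0, "dy": 0.0008, "dz": 0.0003, "rx": 0, "ry": 0, "rz": 0}, {"dx": 0, "dy": 0.0008, "dz": 0.0003, "rx": 0, "ry": 0, "rz": 0}, {"dx": 0, "dy": 0.0008, "dz": 0.0003, "rx": 0, "ry": 0, "rz": 0}, {"dx": 0, "dy": 0.0008, "dz": 0.0003, "rx": 0, "ry": 0, "rz": 0}])

```text
clock: 25.33
eef_pos: [0.6266, 0.0617, 0.1757]
ee_rot: [0.111, 0.683, 0.711, 0.125]
force: [-14.9, -1.5, 9.3]
finger_gap: 0.004
```

```bash
python3 - <<'E'
from h import *
s,p,R=cur();print(p,s['force'])
shot('18',{'top':(100,260,160,360),'scene':(120,320,160,400)})
E
```

```text
[0.6266 0.0617 0.1757] [-14.8723  -1.4509   9.2797]
```

View pics/z18.png

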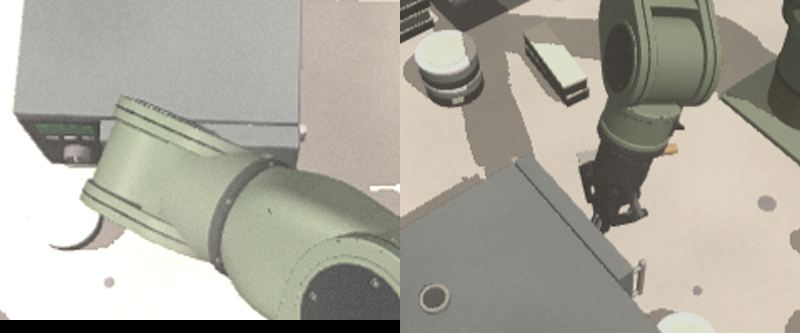

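The door is shut and the force has risen to 15 N at its stop. Retreating straight back.

>>> servo_tool(motion=[{"dx": 0, "dy": -0.001, "dz": -0.0004, "rx": 0, "ry": 0, "rz": 0}, {"dx": 0, "dy": -0.003, "dz": -0.001, "rx": 0, "ry": 0, "rz": 0}, {"dx": 0, "dy": -0.006, "dz": -0.002, "rx": 0, "ry": 0, "rz": 0}, {"dx": 0, "dy": -0.01, "dz": -0.004, "rx": 0, "ry": 0, "rz": 0}, {"dx": 0, "dy": -0.012, "dz": -0.005, "rx": 0, "ry": 0, "rz": 0}, {"dx": 0, "dy": -0.012, "dz": -0.005, "rx": 0, "ry": 0, "rz": 0}, {"dx": 0, "dy": -0.012, "dz": -0.008, "rx": 0, "ry": 0, "rz": 0}, {"dx": 0, "dy": -0.01, "dz": -0.01, "rx": 0, "ry": 0, "rz": 0}, {"dx": -0.008, "dy": -0.006, "dz": -0.01, "rx": 0, "ry": 0, "rz": 0}, {"dx": -0.008, "dy": -0.002, "dz": -0.01, "rx": 0, "ry": 0, "rz": 0}])

```text
clock: 26.27
eef_pos: [0.5324, 0.0419, 0.2027]
ee_rot: [0.11, 0.683, 0.711, 0.125]
force: [-1.0, -0.1, -0.2]
finger_gap: -0.001
```

>>> servo_tool(motion=[{"dx": -0.015, "dy": 0, "dz": -0.01, "rx": 0, "ry": 0, "rz": 0}, {"dx": -0.018, "dy": 0, "dz": -0.01, "rx": 0, "ry": 0, "rz": 0}, {"dx": -0.018, "dy": 0, "dz": -0.01, "rx": 0, "ry": 0, "rz": 0}, {"dx": -0.018, "dy": 0, "dz": -0.008, "rx": 0, "ry": 0, "rz": 0}, {"dx": -0.018, "dy": 0, "dz": -0.005, "rx": 0, "ry": 0, "rz": 0}, {"dx": -0.018, "dy": 0, "dz": 0, "rx": 0, "ry": 0, "rz": 0}, {"dx": -0.015, "dy": 0, "dz": 0, "rx": 0, "ry": 0, "rz": 0}, {"dx": -0.01, "dy": 0, "dz": 0, "rx": 0, "ry": 0, "rz": 0}, {"dx": 0, "dy": 0, "dz": 0, "rx": 0, "ry": 0, "rz": 0}, {"dx": 0, "dy": 0, "dz": 0, "rx": 0, "ry": 0, "rz": 0}])

```text
clock: 27.1
eef_pos: [0.519, -0.0968, 0.2455]
ee_rot: [0.113, 0.683, 0.711, 0.124]
force: [-0.1, 0.0, 0.1]
finger_gap: -0.005
```

```bash
python3 - <<'E'
from h import *
s,p,R=cur();print(p,s['force'],np.array(s['joint_positions']),s['clock'])
shot('19',{'top':(130,230,160,330),'scene':(120,320,160,400)})
E
```

```text
[ 0.519  -0.0968  0.2455] [-0.0804  0.0342  0.1146] [ 0.865   0.7011 -1.276   1.9467  1.0435  0.85    0.7136] 27.1
```

View pics/z19.png

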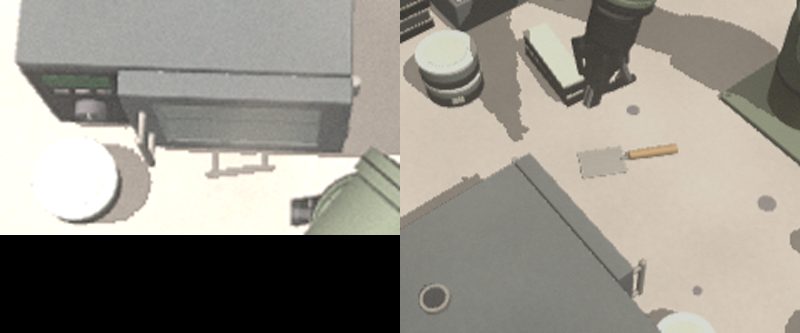

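View pics/top19.png

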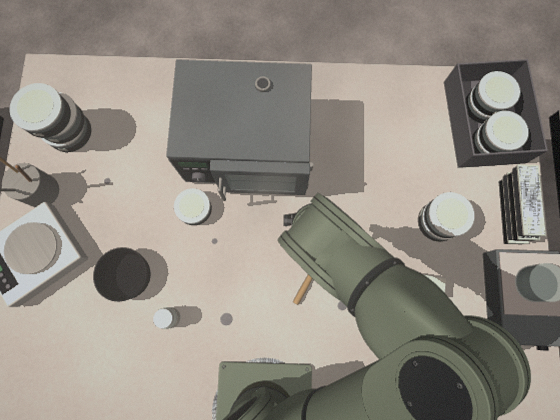

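View pics/scene19.png

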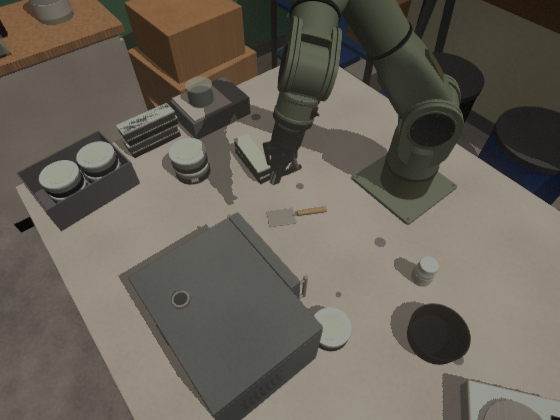

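```bash
python3 - <<'E'
from h import *
im=cv2.imread('pics/top19.png')[145:185,200:320]
cv2.imwrite('pics/d19.png',cv2.resize(cv2.convertScaleAbs(im,alpha=1.8,beta=20),(780,260),interpolation=cv2.INTER_CUBIC))
for a in (0,2,4):
    A=np.radians(a);u=np.array([-np.sin(A),np.cos(A)]);n=np.array([-np.cos(A),-np.sin(A)])
    for r in (.01,.258):
        q=proj('top',[*(H+r*u+.03*n),.242])[0]; print(a,r,((q-[200,145])*6.5).round(0))
E
```

```text
0 0.01 [688. 189.]
0 0.258 [ 58. 169.]
2 0.01 [691. 190.]
2 0.258 [ 60. 191.]
4 0.01 [693. 190.]
4 0.258 [ 62. 213.]
```

View pics/d19.png

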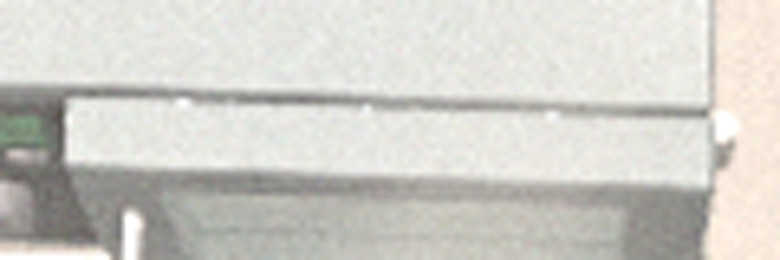

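The door's top outer edge runs from (65,166) to (710,187) in the crop. That fits 0 rad (169 to 189 predicted), and the gap to the oven front is even. Handing in.

```bash
python3 - <<'E'
from plant import robot
print(robot.finish_job())
E
```

```text
the job is handed in; nothing more can be done
None
```

The tray is fully in and the door is fully shut. I handed the job in at about 27 s, with the gripper clear of everything.

- **Tray:** I pushed it in slowly by its lip with closed fingertips, at about 2 N. At the stop the force rose to about 22 N. Before the door was shut, the top camera put the lip face at x = 0.643, which is 12 mm ahead of the oven front, as it should be when home.
- **Door:** I swept it shut along its arc with the fingertips on the outer face, at 1–2 N, and crept the last few degrees. It ended at about 15 N against its stop. After I backed off, the door edge in the top view matched 0 rad.
- **Bystanders:** The other dishes, the jar, the mould, the boxes and the spatula look unmoved in the final pictures. I judged the dishes on the tray only from wrist views during the push, and no force suggested contact with them.

**Disagreements and risks:**
- **Fingertip offset:** The pictures showed the closed fingertips ending about 28 mm short of the reported TCP. My first approach therefore passed just over the lip without touching it, so I backed off and came in lower.
- **Joint range:** On the first approach joint 4 touched its limit. It read 2.452 against the stated 2.45 (rounded), and I moved it away from there.

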